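Clip washed stirring paddles into the drying rack and slide it to the fan

ROBOT

A 7-joint arm with a two-finger parallel gripper is mounted at the origin on the work surface. World frame = base frame: x ahead of the robot, y to its left, z up, the work surface at z = 0. Lengths are in mm, angles in rad, forces in N, time in s.
With the tool pointing down it reaches from about 400 to 875 mm from the base axis. Payload 6.5 kg.
Tool frame: the origin (TCP) lies on the mounting face of the last link; the fingertips stand 166 mm ahead of it and the grasp point (between the pads) lies 147 mm ahead of it; z points along the fingers, y is the direction in which the jaws open and shut (so a half turn about z gives the same grasp; the last joint's range is limited). The gripper opens to 88 mm and grips with 3 to 60 N. Pads are 18 mm wide; open, the fingers measure 123 mm over their backs; the gripper's body (75 mm by 187 mm) begins 45 mm behind the grasp point.
Start: joints at [1.279, 0.536, -0.004, 1.538, 0.003, 1.067, -0.071], TCP at [145.527, -633.492, 404.716] pointing down, gripper open.
Joint ranges: [-2.7, 2.7], [-0.37, 2.16], [-1.27, 1.26], [0.24, 2.4], [-1.31, 4.45], [0.19, 1.91], [-2.76, 2.76]. Speed limits (rad/s): [2.39, 2.39, 3.14, 3.14, 3.14, 3.14, 3.14].

INTERFACE

Orientations are given as [roll, pitch, yaw] about the fixed x, y, z axes, in that order (R = Rz(yaw) Ry(pitch) Rx(roll)).
In Python, from plant import state, imaging, r gives the robot as it stands. The module is installed in compiled form; this text tells all that it offers.
- The arm moves only by the tool drive_tool, never from a script. Its argument "targets" is a list of rows, each a list of 7 numbers: the shift along the tool's x, y, z in units of 0.75 m (1.0 is 0.75 m), then the turn, a rotation vector about the tool's x, y, z in units of 1.5 rad (1.0 is 1.5 rad), then the closure, from 0 (fully open) to 1 (shut). In form: [[tx, ty, tz, ax, ay, az, grip], ...]. A call has exactly 8 rows; each row is the pose to reach, as a shift and turn from the pose commanded when the call began, along the tool's axes at that moment; what a row does not reach only later rows make up. A row lasts 1/10 s, in which the tool goes at most 50 mm and 8.59 degrees, less where a joint would pass 70% of its speed; a pose out of reach is approached as far as the arm can. A call with a number of a shift or a turn outside -1 to 1 is refused whole. A call with a gripper value outside its range is refused whole. The fingers move at their own pace and stop on an object; "squeeze" is the grip in N (left out, the last holds). Time passes only in rows, so rows that repeat a pose let the fingers close, or fill a call up. It gives the time, the measured TCP pose, the force and the opening at its end, in the units of the state.
- state(): the state, without advancing time (a new reading comes with each control period).
- imaging.grab_frame(name): name is "side" or "top" or "wrist"; returns the picture (400x640x3 uint8, red, green, blue); there is no depth.
- imaging.calibration(name): a dict with "fovy" (degrees; the focal length in pixels is half the picture's height over the tangent of half this angle, whatever the lens; pixels are square), "cx", "cy" (the principal point, pixels), "dist_coeffs" ([k1, k2, p1, p2, k3] as OpenCV has them; the pictures are not rectified), "position" and "attitude" of the camera in the world. Camera axes: x right, y down, z forward; pixel columns grow to the right and rows downward; lengths in mm; the calibration is good to about 2 mm. A picture is of the moment at which its call begins: read the wrist's pose just before it. calibration takes no time and is no camera call; for the wrist camera it gives the pose at the moment of the call.
- r.finish_job(): hands the job in, once; it reports no verdict.
The state is a dict: "time": time; "joint_positions": joint angles; "joint_vel": joint speeds; "joint_efforts": joint torques, N m; "position": TCP position; "tcp_rot": TCP orientation; "ft_force": force on the tool from outside, world axes, zero at the start; "wrist_torque": the same for the moment, N m; "gripper_width": finger opening in mm.
Only numpy, scipy, OpenCV 4.12 (cv2) and the standard library are available. Lean on these libraries where they do the work, as an engineer would, in place of code of your own. Each camera call takes 0.05 s, during which the arm holds its last target.

TASK

Load the drying rack: holding the carriage's black lock tab pressed down, slide the carriage away from the fan to the loading end and let the tab spring up so that it locks; there lay each washed stirring paddle from the paper pad across both rails and press it sideways into a pair of spring clips until it snaps home, its grip block midway between the rails and its blade out over the white drip tray. When all are in, slide the carriage back to the fan, again with the tab held down, and leave it locked there with every paddle still clipped home; do not knock over the bottle, the jar or the cup.

Things in the scene. Friction and masses are not known exactly. Their poses are not given: they have to be found in the camera images.
- paddle1: stirring paddle: 16 mm round wooden rod with a flat-sided grip block in the middle (44 mm along the rod, 20 wide, 18 high) and a flat grey blade (55 x 28 x 5 mm) on one end; 60 g. Origin: centre of the grip block; x along the rod to the blade's end at +117 mm (tail end at -88 mm), y across the 20 mm width. Lies flat on the pad, origin 9 mm above it. None if absent
- paddle2: stirring paddle: 16 mm round wooden rod with a flat-sided grip block in the middle (44 mm along the rod, 20 wide, 18 high) and a flat grey blade (55 x 28 x 5 mm) on one end; 60 g. Origin: centre of the grip block; x along the rod to the blade's end at +117 mm (tail end at -88 mm), y across the 20 mm width. Lies flat on the pad, origin 9 mm above it. None if absent
- paddle3: stirring paddle: 16 mm round wooden rod with a flat-sided grip block in the middle (44 mm along the rod, 20 wide, 18 high) and a flat grey blade (55 x 28 x 5 mm) on one end; 60 g. Origin: centre of the grip block; x along the rod to the blade's end at +117 mm (tail end at -88 mm), y across the 20 mm width. Lies flat on the pad, origin 9 mm above it. None if absent
- paddle4: stirring paddle: 16 mm round wooden rod with a flat-sided grip block in the middle (44 mm along the rod, 20 wide, 18 high) and a flat grey blade (55 x 28 x 5 mm) on one end; 60 g. Origin: centre of the grip block; x along the rod to the blade's end at +117 mm (tail end at -88 mm), y across the 20 mm width. Lies flat on the pad, origin 9 mm above it. None if absent
- paddle1_tip (a point): middle of the blade's far end of paddle1, 117 mm from its origin along its x axis
- paddle2_tip (a point): middle of the blade's far end of paddle2, 117 mm from its origin along its x axis
- paddle3_tip (a point): middle of the blade's far end of paddle3, 117 mm from its origin along its x axis
- paddle4_tip (a point): middle of the blade's far end of paddle4, 117 mm from its origin along its x axis
- slot1 (a point): clip place 1 of 4 (56 mm apart, 1 nearest the lock tab): the centre of a paddle's grip block lies here when clipped home, 58 mm above the table. Axes as carriage_mid; moves with the carriage. Its two clips (one per rail) lie 45 mm to either side along x. Each clip: two sprung steel jaws, smooth round lips 11 mm apart, 7 mm above this height; they spread for the rod
- slot2 (a point): clip place 2 of 4 (56 mm apart, 1 nearest the lock tab): the centre of a paddle's grip block lies here when clipped home, 58 mm above the table. Axes as carriage_mid; moves with the carriage. Its two clips (one per rail) lie 45 mm to either side along x. A level paddle takes about 10 to 15 N, pressed straight down, to snap in, and as much to pull out
- slot3 (a point): clip place 3 of 4 (56 mm apart, 1 nearest the lock tab): the centre of a paddle's grip block lies here when clipped home, 58 mm above the table. Axes as carriage_mid; moves with the carriage. Its two clips (one per rail) lie 45 mm to either side along x. Between the rails it is open down to 40 mm below this point and 76 mm wide along x: room for fingers
- slot4 (a point): clip place 4 of 4 (56 mm apart, 1 nearest the lock tab): the centre of a paddle's grip block lies here when clipped home, 58 mm above the table. Axes as carriage_mid; moves with the carriage. Its two clips (one per rail) lie 45 mm to either side along x
- carriage_mid (a point): middle of the four clip places of the sliding carriage, 58 mm above the table. x: along a clipped paddle, towards the white drip tray (blade side, far from the robot); y: along rails and sliding direction, towards the fan; z up. Clips open upward, their jaws reach 75 mm above the table
- carriage (a joint): how far the carriage has slid towards the fan, m: 0 = loading end, 0.100 = end stop at the fan, where it starts. Slides with about 2 N once unlocked; at either end the tab's bolt locks it behind a fixed bar
- tab (a joint): how far the lock tab is pressed down, m: 0 = up, bolt in its notch; 0.008 = fully down. Sprung: 3 N at first, 6.5 N fully down. The bolt is free of the bar from 0.006 on. Keep it pressed while sliding; let go at either end, it springs up and locks; let go in between, it rides under the bar at 0.006
- tab_top (a point): middle of the flat top of the black lock tab, at the carriage's end away from the fan, 52 mm above the table when up. At its two ends along y stand thumb ridges 12 mm high, 40 mm apart inside, with this point midway: press down between them and push against either; 44 mm wide along x. Axes as carriage_mid; moves with tab and carriage
- track: fixed base of the drying rack, grey plate 176 x 415 x 10 mm; origin on the table under carriage_mid at the loading end, y towards the fan. A white bench fan, 140 x 45 x 142 mm high, stands with its face at y = +302 mm; the white drip tray, 16 mm high, lies along the +x side, out to x = 178 mm
- pad: white absorbent paper pad flat on the table, 270 (x) x 335 (y) x 3 mm thick, fixed; origin at the centre of its underside
- spray: white bottle, 56 mm diameter, 150 mm tall, standing beyond the pad; origin under its foot, z up its axis. To be left standing
- jar: glass jar with a brass lid, 60 mm diameter, 65 mm tall, standing; origin under its foot, z up its axis. To be left standing
- cup: cream paper mixing cup, 80 mm diameter at the top, 85 mm tall, standing; origin under its foot, z up its axis. To be left standing
Mind the look-alikes: they are no part of the job. Leave any green look-alike of the paddle3 alone.

How it is judged (in metres and radians):
On the way, in this order (a step that is already met when the one before it is completed fails the run):
1. the empty carriage is locked at the loading end, its tab up (value of joint carriage below 0.005 m and value of joint tab below 0.002 m), for 0.2 s.
2. every paddle is clipped home while the carriage is at the loading end (x of paddle1 in the frame of carriage_mid between -0.012 and 0.012 m and z of paddle1 in the frame of carriage_mid between -0.003 and 0.003 m and angle between the x axis of each of paddle1, paddle2, paddle3, paddle4 and the x axis of carriage_mid, either way round below 0.08 rad and x of each of paddle1_tip, paddle2_tip, paddle3_tip, paddle4_tip in the frame of carriage_mid above 0.05 m and (y of paddle1 in the frame of slot1 between -0.005 and 0.005 m or y of paddle1 in the frame of slot2 between -0.005 and 0.005 m or y of paddle1 in the frame of slot3 between -0.005 and 0.005 m or y of paddle1 in the frame of slot4 between -0.005 and 0.005 m) and x of paddle2 in the frame of carriage_mid between -0.012 and 0.012 m and z of paddle2 in the frame of carriage_mid between -0.003 and 0.003 m and (y of paddle2 in the frame of slot1 between -0.005 and 0.005 m or y of paddle2 in the frame of slot2 between -0.005 and 0.005 m or y of paddle2 in the frame of slot3 between -0.005 and 0.005 m or y of paddle2 in the frame of slot4 between -0.005 and 0.005 m) and x of paddle3 in the frame of carriage_mid between -0.012 and 0.012 m and z of paddle3 in the frame of carriage_mid between -0.003 and 0.003 m and (y of paddle3 in the frame of slot1 between -0.005 and 0.005 m or y of paddle3 in the frame of slot2 between -0.005 and 0.005 m or y of paddle3 in the frame of slot3 between -0.005 and 0.005 m or y of paddle3 in the frame of slot4 between -0.005 and 0.005 m) and x of paddle4 in the frame of carriage_mid between -0.012 and 0.012 m and z of paddle4 in the frame of carriage_mid between -0.003 and 0.003 m and (y of paddle4 in the frame of slot1 between -0.005 and 0.005 m or y of paddle4 in the frame of slot2 between -0.005 and 0.005 m or y of paddle4 in the frame of slot3 between -0.005 and 0.005 m or y of paddle4 in the frame of slot4 between -0.005 and 0.005 m) and value of joint carriage below 0.006 m), for 0.2 s.
3. with the lock tab pressed, the carriage has left the loading end (value of joint tab above 0.005 m and value of joint carriage above 0.02 m), for 0.1 s.
At the end, for the whole second after the job is handed in: Every paddle present is clipped home and at rest: grip block within 3 mm of seated height, 5 mm of a clip place along the rails, 12 mm of midway between them, square within 0.08 rad, blade on the drip-tray side; carriage within 5 mm of its fan end; lock tab up (under 2 mm) (x of paddle1 in the frame of carriage_mid between -0.012 and 0.012 m and z of paddle1 in the frame of carriage_mid between -0.003 and 0.003 m and angle between the x axis of each of paddle1, paddle2, paddle3, paddle4 and the x axis of carriage_mid, either way round below 0.08 rad and x of each of paddle1_tip, paddle2_tip, paddle3_tip, paddle4_tip in the frame of carriage_mid above 0.05 m and (y of paddle1 in the frame of slot1 between -0.005 and 0.005 m or y of paddle1 in the frame of slot2 between -0.005 and 0.005 m or y of paddle1 in the frame of slot3 between -0.005 and 0.005 m or y of paddle1 in the frame of slot4 between -0.005 and 0.005 m) and x of paddle2 in the frame of carriage_mid between -0.012 and 0.012 m and z of paddle2 in the frame of carriage_mid between -0.003 and 0.003 m and (y of paddle2 in the frame of slot1 between -0.005 and 0.005 m or y of paddle2 in the frame of slot2 between -0.005 and 0.005 m or y of paddle2 in the frame of slot3 between -0.005 and 0.005 m or y of paddle2 in the frame of slot4 between -0.005 and 0.005 m) and x of paddle3 in the frame of carriage_mid between -0.012 and 0.012 m and z of paddle3 in the frame of carriage_mid between -0.003 and 0.003 m and (y of paddle3 in the frame of slot1 between -0.005 and 0.005 m or y of paddle3 in the frame of slot2 between -0.005 and 0.005 m or y of paddle3 in the frame of slot3 between -0.005 and 0.005 m or y of paddle3 in the frame of slot4 between -0.005 and 0.005 m) and x of paddle4 in the frame of carriage_mid between -0.012 and 0.012 m and z of paddle4 in the frame of carriage_mid between -0.003 and 0.003 m and (y of paddle4 in the frame of slot1 between -0.005 and 0.005 m or y of paddle4 in the frame of slot2 between -0.005 and 0.005 m or y of paddle4 in the frame of slot3 between -0.005 and 0.005 m or y of paddle4 in the frame of slot4 between -0.005 and 0.005 m) and value of joint carriage above 0.095 m and value of joint tab below 0.002 m and linear speed of each of paddle1, paddle2, paddle3, paddle4 below 0.02 m/s); the robot touches nothing.
It fails at once if the bottle is knocked over (angle between spray's own z axis and vertical above 0.6 rad).
It fails at once if the jar is knocked over (angle between jar's own z axis and vertical above 0.6 rad).
It fails at once if the cup is knocked over (angle between cup's own z axis and vertical above 0.6 rad).
Of paddle1, paddle2, paddle3, paddle4 only 3 to 4 are there at a start; the rules pass over those that are not, and their reading is None.
At some moment in a run one of paddle1, paddle2, paddle3, paddle4 may be knocked a few centimetres aside while the robot is not near it.
Once in a run the grip may slacken for a moment while it holds something.
It also fails if it takes over 208 s, if anything falls off the work surface, if the arm or the gripper's body presses on something with over 40 N, if the wrist force passes 120 N, or if a joint passes its speed limit or range.

## Working session

There is one attempt and no reset: what is moved stays moved. The work goes in short steps, Python scripts to look and compute and a tool call to move; the robot and the scene stay as the last step left them, time stands still between calls to the robot, and variables do not carry over. Pictures are saved under pics/ and viewed, and the job is handed in when it is done.

Besides the shell and the picture viewer there is one more tool, called after "Call:" by a JSON object that holds its "op" and its "data". drive_tool: Moves the arm, as the interface text tells. Shifts and turns lie within -1 to 1; 1 stands for 0.75 m of shift or 1.5 rad of turn. Its arguments: {"type":"object","properties":{"targets":{"type":"array","items":{"type":"array","items":{"type":"number","minimum":-1,"maximum":1}}},"squeeze":{"type":"number"}},"required":["targets"]}

```bash
mkdir -p pics; ls; python3 - <<'E'
from plant import state, imaging, r
import cv2
s=state(); print(s)
for n in ["side","top","wrist"]:
    c=imaging.calibration(n); print(n,c)
    cv2.imwrite(f"pics/{n}0.png",imaging.grab_frame(n)[:,:,::-1])
E
```

```text
pics
{'time': 0.0, 'joint_positions': array([ 1.27880356,  0.53715581, -0.00443779,  1.5388504 ,  0.00260054,
        1.06733334, -0.07119617]), 'joint_vel': array([-0.00163306,  0.00054471,  0.00094729, -0.00012756, -0.00012922,
       -0.00164884,  0.0010256 ]), 'joint_efforts': array([ 2.17886454e-04, -5.70984685e+01,  9.90809463e-01, -2.51601720e+01,
       -5.62368182e-02,  1.77794101e-02,  1.71961742e-04]), 'position': array([ 145.45075906, -633.17889421,  403.85442328]), 'tcp_rot': array([-3.13985627e+00,  1.28729900e-04,  2.25868148e-01]), 'ft_force': array([0.66408448, 0.28321647, 0.55836749]), 'wrist_torque': array([-0.05037067, -0.01187981,  0.01645961]), 'gripper_width': 87.88192672033375}
side {'fovy': 50.215278612148325, 'cx': 315.75992007876613, 'cy': 196.74935772854104, 'dist_coeffs': array([-0.02087862,  0.        ,  0.        ,  0.        ,  0.        ]), 'position': array([ 404.3941083 , -862.50825396, 1002.87201166]), 'attitude': array([-2.45504495, -0.01314494, -0.25606846])}
top {'fovy': 53.4570162629538, 'cx': 324.00720768234214, 'cy': 196.37755616431912, 'dist_coeffs': array([0.01819962, 0.        , 0.        , 0.        , 0.        ]), 'position': array([ 414.77308794, -109.2553713 , 1116.87049837]), 'attitude': array([-2.97098342, -0.01156856, -1.57113717])}
wrist {'fovy': 60.47387068053022, 'cx': 323.8247870327439, 'cy': 197.62968785044802, 'dist_coeffs': array([-0.07382584,  0.        ,  0.        ,  0.        ,  0.        ]), 'position': array([ 217.99232683, -616.50914862,  384.72283104]), 'attitude': array([ 2.85324790e+00,  1.64324676e-03, -1.34631687e+00])}
```

View pics/top0.png

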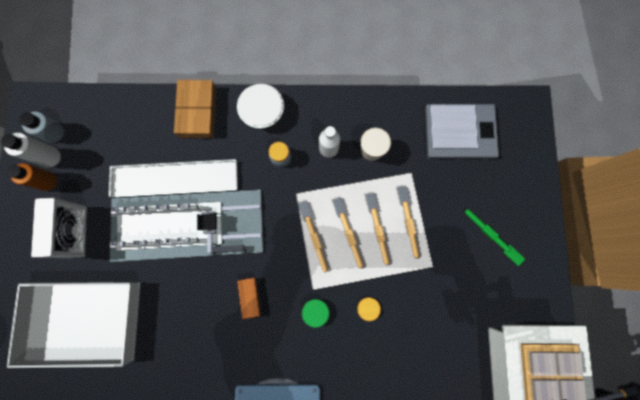

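View pics/side0.png

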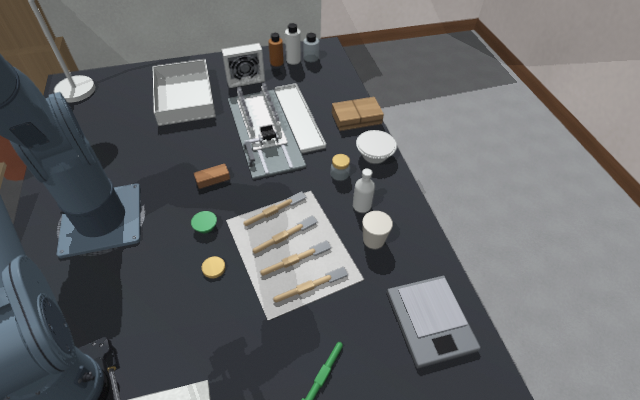

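View pics/wrist0.png

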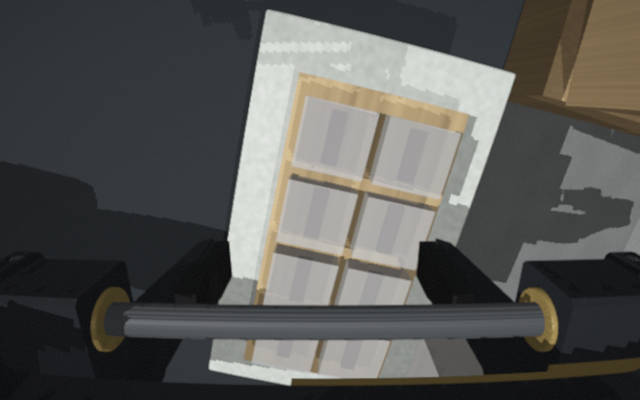

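```bash
cat > h.py <<'E'
import numpy as np, cv2
from scipy.spatial.transform import Rotation as R
from plant import state, imaging
def K(c,h=400):
    f=h/2/np.tan(np.radians(c["fovy"])/2)
    return np.array([[f,0,c["cx"]],[0,f,c["cy"]],[0,0,1]])
def rot(a): return R.from_euler("xyz",a).as_matrix()
def p2w(c,uv,z):
    uv=np.array(uv,float).reshape(-1,1,2)
    n=cv2.undistortPoints(uv,K(c),c["dist_coeffs"]).reshape(-1,2)
    d=np.c_[n,np.ones(len(n))]@rot(c["attitude"]).T
    o=c["position"]; z=np.broadcast_to(z,len(d))
    return o+d*((z-o[2])/d[:,2])[:,None]
def w2p(c,P):
    M=rot(c["attitude"]); rv=cv2.Rodrigues(M.T)[0]
    return cv2.projectPoints(np.array(P,float).reshape(-1,1,3),rv,-M.T@c["position"],K(c),c["dist_coeffs"])[0].reshape(-1,2)
def grab(name,fn,crop=None,s=1):
    c=imaging.calibration(name); im=imaging.grab_frame(name)[:,:,::-1].copy()
    np.save("pics/"+fn+".npy",im); import pickle; pickle.dump(c,open("pics/"+fn+".pkl","wb"))
    o=im
    if crop: x0,y0,x1,y1=crop;o=im[y0:y1,x0:x1]
    if s!=1:o=cv2.resize(o,None,fx=s,fy=s,interpolation=cv2.INTER_CUBIC)
    cv2.imwrite("pics/"+fn+".png",o); return im,c
def load(fn):
    import pickle; return np.load("pics/"+fn+".npy"),pickle.load(open("pics/"+fn+".pkl","rb"))
def move_units(p_from,rpy_from,p_to,rpy_to):
    A=rot(rpy_from);B=rot(rpy_to)
    t=A.T@(np.array(p_to)-p_from)/750
    w=R.from_matrix(A.T@B).as_rotvec()/1.5
    return np.round(t,4),np.round(w,4)
E
python3 - <<'E'
import cv2
t=cv2.imread("pics/top0.png")
cv2.imwrite("pics/top0a.png",cv2.resize(t[150:275,90:280],None,fx=4,fy=4,interpolation=cv2.INTER_CUBIC))
cv2.imwrite("pics/top0b.png",cv2.resize(t[165:300,285:445],None,fx=4,fy=4,interpolation=cv2.INTER_CUBIC))
E
```

```text
(no output)
```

View pics/top0a.png

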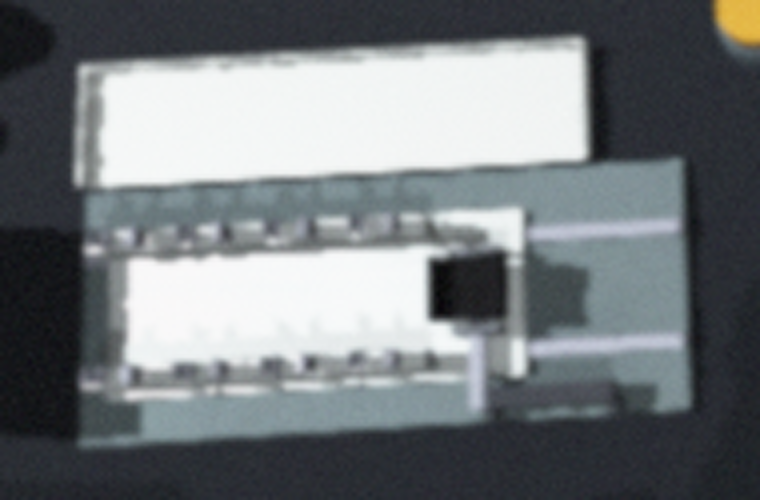

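View pics/top0b.png

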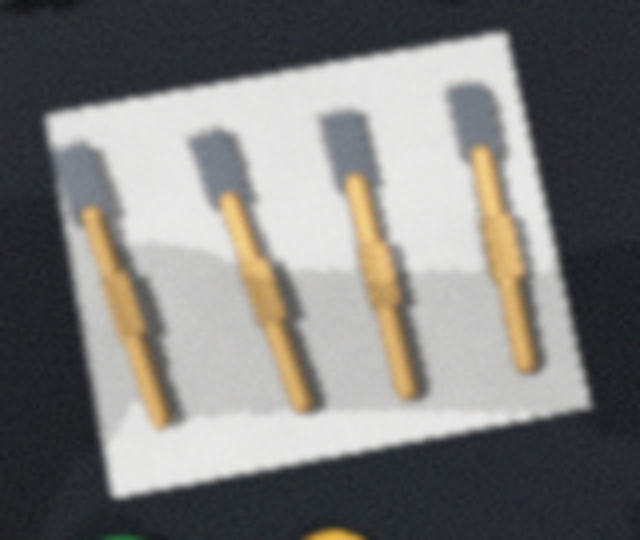

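```bash
python3 - <<'E'
from h import *
c=imaging.calibration("top")
f=lambda pts,x,y:[(a/4+x-.4,b/4+y-.4) for a,b in pts]
pl=p2w(c,f([(684,158),(691,410),(80,447),(84,186)],90,150),10);print("plate",pl.round(0))
e=pl[2]-pl[1];print(np.linalg.norm(e),np.linalg.norm(pl[1]-pl[0]),np.degrees(np.arctan2(e[1],e[0])),np.arctan2(*(pl[3]-pl[0])[1::-1]))
print("tab",p2w(c,f([(430,259),(503,252),(506,318),(432,322),(468,288)],90,150),52).round(0))
pads=p2w(c,f([(45,115),(508,33),(592,406),(113,498)],285,165),3);print(pads.round(0),pads.mean(0))
for a,b,g in [((82,145),(163,425),(124,306)),((212,131),(304,410),(265,290)),((344,112),(406,398),(380,276)),((468,86),(528,372),(503,246))]:
    P=p2w(c,f([a,b,g],285,165),12);v=P[0]-P[1];print((P[1]+v/np.linalg.norm(v)*88).round(0),P[2].round(0),np.linalg.norm(v).round(0),np.degrees(np.arctan2(v[1],v[0])))
E
```

```text
plate [[626.  57.  10.]
 [449.  48.  10.]
 [425. 461.  10.]
 [605. 475.  10.]]
413.8377814123138 176.88943048252358 93.35057513448835 1.620607371335186
tab [[549. 219.  52.]
 [553. 171.  52.]
 [509. 167.  52.]
 [506. 216.  52.]
 [529. 193.  52.]]
[[ 615.  -42.    3.]
 [ 676. -375.    3.]
 [ 411. -423.    3.]
 [ 350.  -92.    3.]] [ 513.0455157  -232.68181382    3.        ]
[ 483. -101.   12.] [479. -99.  12.] 202.0 16.358910073517826
[ 493. -196.   12.] [ 491. -197.   12.] 203.0 17.699412413583218
[ 503. -276.   12.] [ 500. -277.   12.] 203.0 10.918677976822918
[ 521. -362.   12.] [ 521. -363.   12.] 204.0 9.760718119287036
```

```bash
cat > plan.py <<'E'
# usage: plan.py "x y z yaw" ...  (mm, rad; roll=pi,pitch=0) rows from commanded pose; commits last
import sys,json
from h import *
try: cmd=json.load(open("cmd.json"))
except Exception: cmd=dict(p=[145.527,-633.492,404.716],rpy=[np.pi,0,0.226])
args=[a for a in sys.argv[1:] if a!="-n"]
for a in args:
    v=[float(t) for t in a.split()]
    to=[v[0:3],[np.pi,0,v[3]]]
    t,w=move_units(np.array(cmd["p"]),cmd["rpy"],*to)
    d=np.linalg.norm(np.array(to[0])-cmd["p"])
    print(a,"->",", ".join("%g"%q for q in list(t)+list(w)),"  rows>=%.1f"%max(d/50,np.linalg.norm(w)*1.5/.15))
if "-n" not in sys.argv: json.dump(dict(p=to[0],rpy=to[1]),open("cmd.json","w"))
E
python3 plan.py "420 -230 420 0.226"
```

```text
420 -230 420 0.226 -> 0.4772, -0.4423, -0.0204, 0, 0, 0   rows>=9.8
```

```bash
python3 plan.py "340 -350 410 0.226"; python3 plan.py "420 -230 420 0.226"
```

```text
340 -350 410 0.226 -> -0.1398, 0.132, 0.0133, 0, 0, 0   rows>=2.9
420 -230 420 0.226 -> 0.1398, -0.132, -0.0133, 0, 0, 0   rows>=2.9
```

Call:
{"op": "drive_tool", "data": {"targets": [[0.3377,-0.3098,-0.007,0,0,0,0],[0.3377,-0.3098,-0.007,0,0,0,0],[0.3377,-0.3098,-0.007,0,0,0,0],[0.3377,-0.3098,-0.007,0,0,0,0],[0.3377,-0.3098,-0.007,0,0,0,0],[0.3377,-0.3098,-0.007,0,0,0,0],[0.3377,-0.3098,-0.007,0,0,0,0],[0.3377,-0.3098,-0.007,0,0,0,0]]}}

```text
time: 0.95
position: [344.0, -345.2, 410.1]
tcp_rot: [-3.14, -0.002, 0.235]
ft_force: [0.1, -0.5, 0.9]
gripper_width: 88.2
```

```bash
python3 - <<'E'
from h import *
for i in range(3):
    imaging.grab_frame("wrist"); s=state(); print(s["time"],s["position"],s["tcp_rot"],s["joint_positions"].round(3))
E
python3 plan.py -n "340 -350 410 0.226"
```

```text
1.0 [ 342.05088343 -347.93109472  410.053854  ] [-3.14111544e+00 -5.90160407e-04  2.31872018e-01] [ 0.821  0.26  -0.14   1.945  0.044  0.94  -0.679]
1.05 [ 340.74641354 -349.7361288   409.96369148] [3.14150548e+00 2.13733266e-04 2.28236257e-01] [ 0.824  0.26  -0.138  1.944  0.044  0.94  -0.678]
1.1 [ 339.93860529 -350.8062413   409.91573366] [3.14132411e+00 5.37567895e-04 2.25552351e-01] [ 0.825  0.261 -0.136  1.944  0.044  0.94  -0.678]
340 -350 410 0.226 -> -0.1398, 0.132, 0.0133, 0, 0, 0   rows>=2.9
```

```bash
echo '{"p":[340.3,-350.3,409.97],"rpy":[3.14159265,0,0.226]}'>cmd.json; python3 plan.py "420 -230 420 0.2"
```

```text
420 -230 420 0.2 -> 0.1395, -0.1325, -0.0134, 0, -0, 0.0173   rows>=2.9
```

Call:
{"op": "drive_tool", "data": {"targets": [[0.1395,-0.1325,-0.0134,0,0,0.0173,0],[0.1395,-0.1325,-0.0134,0,0,0.0173,0],[0.1395,-0.1325,-0.0134,0,0,0.0173,0],[0.1395,-0.1325,-0.0134,0,0,0.0173,0],[0.1395,-0.1325,-0.0134,0,0,0.0173,0],[0.1395,-0.1325,-0.0134,0,0,0.0173,0],[0.1395,-0.1325,-0.0134,0,0,0.0173,0],[0.1395,-0.1325,-0.0134,0,0,0.0173,0]]}}

```text
time: 1.9
position: [419.3, -231.3, 419.8]
tcp_rot: [3.142, 0.001, 0.197]
ft_force: [0.1, 0.6, -0.2]
gripper_width: 88.3
```

```bash
python3 - <<'E'
from h import *
im,c=grab("wrist","w1"); print(state()["position"],c["position"],c["attitude"])
E
python3 plan.py "430 130 420 0.6"
```

```text
[ 419.50233877 -231.03522461  419.9036768 ] [ 492.3158199  -216.6992461   400.61222996] [ 2.85286805e+00  4.87902777e-05 -1.37498038e+00]
430 130 420 0.6 -> 0.1084, -0.4678, -0, 0, 0, -0.2667   rows>=7.2
```

View pics/w1.png

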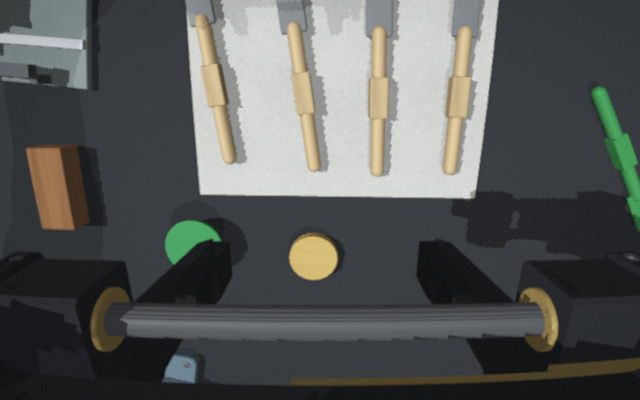

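```bash
python3 - <<'E'
from h import *
im,c=load("w1")
for g,t in [((214,85),(229,161)),((303,93),(314,170)),((378,97),(377,174)),((459,97),(450,172))]:
    a=p2w(c,g,21)[0];b=p2w(c,t,12)[0];d=a-b;print(a.round(0),b.round(0),np.linalg.norm(d[:2]).round(0),np.degrees(np.arctan2(d[1],d[0])).round(1))
E
echo '{"p":[420,-230,420],"rpy":[3.14159265,0,0.2]}'>cmd.json
python3 plan.py "520 -30 420 1.2"; python3 plan.py "525 60 420 1.626"
```

```text
[482. -99.  21.] [ 401. -123.   12.] 84.0 16.6
[ 491. -194.   21.] [ 410. -222.   12.] 86.0 18.4
[ 503. -274.   21.] [ 419. -294.   12.] 86.0 13.7
[ 521. -360.   21.] [ 438. -378.   12.] 85.0 12.2
520 -30 420 1.2 -> 0.1837, -0.2349, -0, 0, 0, -0.6667   rows>=6.7
525 60 420 1.626 -> 0.1143, -0.0373, -0, 0, 0, -0.284   rows>=2.8
```

Call:
{"op": "drive_tool", "data": {"targets": [[0.1837,-0.2349,0,0,0,-0.6667,0],[0.1837,-0.2349,0,0,0,-0.6667,0],[0.1837,-0.2349,0,0,0,-0.6667,0],[0.1837,-0.2349,0,0,0,-0.6667,0],[0.1837,-0.2349,0,0,0,-0.6667,0],[0.1837,-0.2349,0,0,0,-0.6667,0],[0.1837,-0.2349,0,0,0,-0.6667,0],[0.1837,-0.2349,0,0,0,-0.6667,0]], "squeeze": 40}}

```text
time: 2.75
position: [520.1, -30.4, 419.8]
tcp_rot: [-3.141, 0.0, 1.2]
ft_force: [-0.3, 0.5, 0.1]
gripper_width: 88.2
```

Call:
{"op": "drive_tool", "data": {"targets": [[0.1143,-0.0373,0,0,0,-0.284,1],[0.1143,-0.0373,0,0,0,-0.284,1],[0.1143,-0.0373,0,0,0,-0.284,1],[0.1143,-0.0373,0,0,0,-0.284,1],[0.1143,-0.0373,0,0,0,-0.284,1],[0.1143,-0.0373,0,0,0,-0.284,1],[0.1143,-0.0373,0,0,0,-0.284,1],[0.1143,-0.0373,0,0,0,-0.284,1]]}}

```text
time: 3.55
position: [525.1, 59.4, 420.0]
tcp_rot: [3.142, 0.0, 1.624]
ft_force: [0.1, 0.1, -0.3]
gripper_width: 26.0
```

```bash
python3 - <<'E'
from h import *
im,c=grab("wrist","w2"); s=state();print(s["position"],s["tcp_rot"],s["joint_positions"].round(2),s["gripper_width"])
E
```

```text
[525.11967397  59.58843854 420.02613734] [-3.14158537e+00  2.29790518e-04  1.62431147e+00] [ 0.29  0.38 -0.62  1.82  0.25  1.03 -0.37] 22.48214067111047
```

View pics/w2.png

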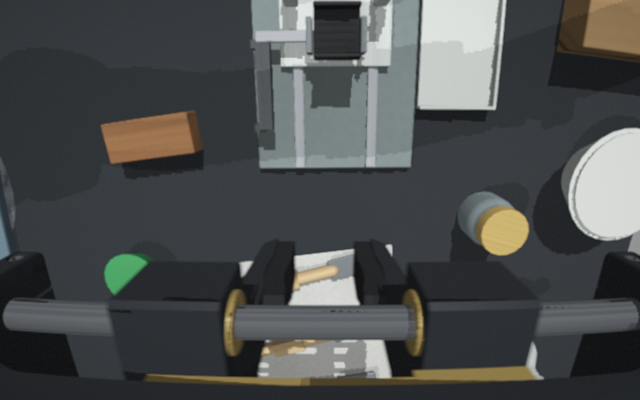

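```bash
python3 - <<'E'
from h import *
im,c=load("w2")
print(p2w(c,[(260,168),(411,167)],10).round(1)); print(p2w(c,[(338,30)],52).round(1))
E
echo '{"p":[525,60,420],"rpy":[3.14159265,0,1.626]}'>cmd.json
python3 plan.py "529 130 380 1.626"
```

```text
[[452.4  49.2  10. ]
 [627.7  59.5  10. ]]
[[532.5 194.6  52. ]]
529 130 380 1.626 -> 0.0929, 0.0105, 0.0533, 0, 0, 0   rows>=1.6
```

Call:
{"op": "drive_tool", "data": {"targets": [[0.0929,0.0105,0.0533,0,0,0,1],[0.0929,0.0105,0.0533,0,0,0,1],[0.0929,0.0105,0.0533,0,0,0,1],[0.0929,0.0105,0.0533,0,0,0,1],[0.0929,0.0105,0.0533,0,0,0,1],[0.0929,0.0105,0.0533,0,0,0,1],[0.0929,0.0105,0.0533,0,0,0,1],[0.0929,0.0105,0.0533,0,0,0,1]]}}

```text
time: 4.4
position: [529.3, 129.4, 380.3]
tcp_rot: [3.141, 0.0, 1.625]
ft_force: [0.4, -1.1, 0.3]
gripper_width: 0.5
```

```bash
python3 - <<'E'
from h import *
im,c=grab("wrist","w3"); s=state();print(s["position"],s["tcp_rot"],s["gripper_width"])
E
```

```text
[529.22923045 129.55954704 380.26567635] [3.14121248e+00 1.74209028e-04 1.62512729e+00] 0.0952441655694281
```

View pics/w3.png

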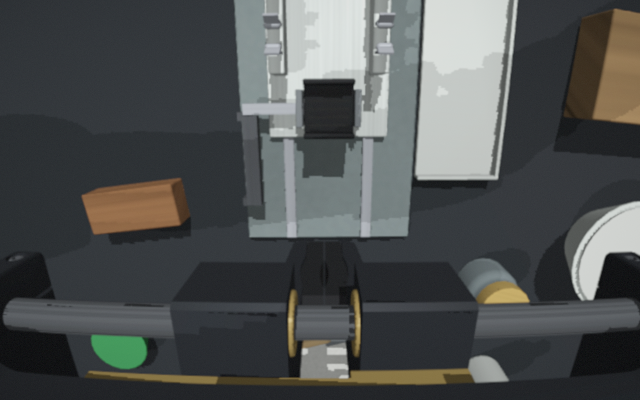

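```bash
python3 - <<'E'
import numpy as np,cv2
im=np.load("pics/w3.npy")
cv2.imwrite("pics/w3z.png",cv2.resize(im[60:160,230:410],None,fx=4.4,fy=4.4,interpolation=cv2.INTER_CUBIC))
cv2.imwrite("pics/w3y.png",cv2.resize(im[0:80,230:410],None,fx=4.4,fy=4.4,interpolation=cv2.INTER_CUBIC))
E
```

```text
(no output)
```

View pics/w3z.png

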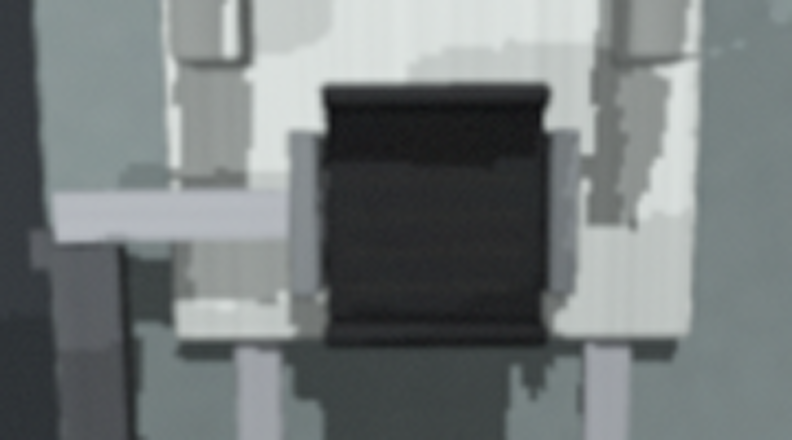

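View pics/w3y.png

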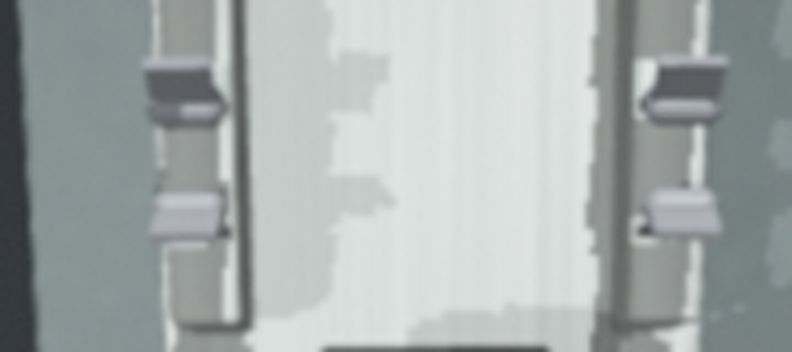

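```bash
python3 - <<'E'
from h import *
im,c=load("w3"); 
f=lambda a,oy:[(230+x/4.4-.4,oy+y/4.4-.4) for x,y in a]
P=p2w(c,f([(323,87),(549,87),(326,325),(547,325),(435,87),(435,105),(436,320)],60),64);print(P.round(1))
print("tab y-extent", np.linalg.norm(P[4]-P[6]))
L=p2w(c,f([(190,108),(190,200),(683,107),(683,198)],0),65);print(L.round(1),L.mean(0))
d=(L[2]+L[3]-L[0]-L[1])[:2]/2;print(np.linalg.norm(d),np.degrees(np.arctan2(d[1],d[0])))
print(p2w(c,f([(180,0)],0)+[(249,237),(409,237),(235,0)],10))
E
```

```text
[[508.7 215.8  64. ]
 [551.  218.1  64. ]
 [510.9 171.3  64. ]
 [554.  173.6  64. ]
 [529.7 216.9  64. ]
 [529.8 213.6  64. ]
 [532.3 173.4  64. ]]
tab y-extent 43.519330803674855
[[482.9 257.2  65. ]
 [483.3 241.3  65. ]
 [572.2 262.2  65. ]
 [573.6 246.5  65. ]] [528.00035407 251.80191726  65.        ]
89.9315064762054 3.246180570904639
[[472.21177922 288.86596586  10.        ]
 [451.52945416  49.04803636  10.        ]
 [629.00402007  58.3243973   10.        ]
 [438.82191484 287.35692907  10.        ]]
```

```bash
echo '{"p":[529,130,380],"rpy":[3.14159265,0,1.626]}'>cmd.json
python3 plan.py "531.2 193.5 240 1.627"; python3 plan.py "531.2 193.5 222 1.627" "531.2 193.5 215 1.627" "531.2 193.5 209 1.627"
```

```text
531.2 193.5 240 1.627 -> 0.0844, 0.0076, 0.1867, 0, 0, -0.0007   rows>=3.1
531.2 193.5 222 1.627 -> 0, -0, 0.024, 0, 0, 0   rows>=0.4
531.2 193.5 215 1.627 -> 0, -0, 0.0333, 0, 0, 0   rows>=0.5
531.2 193.5 209 1.627 -> 0, -0, 0.0413, 0, 0, 0   rows>=0.6
```

Call:
{"op": "drive_tool", "data": {"targets": [[0.0844,0.0076,0.1,0,0,-0.0007,1],[0.0844,0.0076,0.15,0,0,-0.0007,1],[0.0844,0.0076,0.1867,0,0,-0.0007,1],[0.0844,0.0076,0.1867,0,0,-0.0007,1],[0.0844,0.0076,0.1867,0,0,-0.0007,1],[0.0844,0.0076,0.1867,0,0,-0.0007,1],[0.0844,0.0076,0.1867,0,0,-0.0007,1],[0.0844,0.0076,0.1867,0,0,-0.0007,1]]}}

```text
time: 5.25
position: [532.2, 193.1, 241.9]
tcp_rot: [3.138, -0.0, 1.626]
ft_force: [0.0, -0.0, 0.0]
gripper_width: 0.6
```

Call:
{"op": "drive_tool", "data": {"targets": [[0,0,0.012,0,0,0,1],[0,0,0.024,0,0,0,1],[0,0,0.03,0,0,0,1],[0,0,0.036,0,0,0,1],[0,0,0.0413,0,0,0,1],[0,0,0.0413,0,0,0,1],[0,0,0.0413,0,0,0,1],[0,0,0.0413,0,0,0,1]]}}

```text
time: 6.05
position: [531.1, 194.3, 210.3]
tcp_rot: [3.141, 0.0, 1.628]
ft_force: [-6.2, -2.0, 18.3]
gripper_width: 0.3
```

```bash
python3 - <<'E'
from h import *
im,c=grab("wrist","w4"); s=state();print(s["position"],s["tcp_rot"],s["ft_force"],s["gripper_width"])
E
python3 plan.py -n "531.2 193.5 209 1.627" "532 180 209 1.627" "537.4 83.5 209 1.627" "537.6 80 209 1.627"
```

```text
[531.05587803 194.30239284 210.30746534] [3.14152710e+00 8.31608326e-05 1.62755671e+00] [-6.15327911 -1.89913817 18.2760095 ] 0.3355774254251785
531.2 193.5 209 1.627 -> 0, 0, 0, 0, 0, 0   rows>=0.0
532 180 209 1.627 -> -0.018, 0.0001, 0, 0, 0, 0   rows>=0.3
537.4 83.5 209 1.627 -> -0.1469, 0, 0, 0, 0, 0   rows>=2.2
537.6 80 209 1.627 -> -0.1516, 0, 0, 0, 0, 0   rows>=2.3
```

View pics/w4.png

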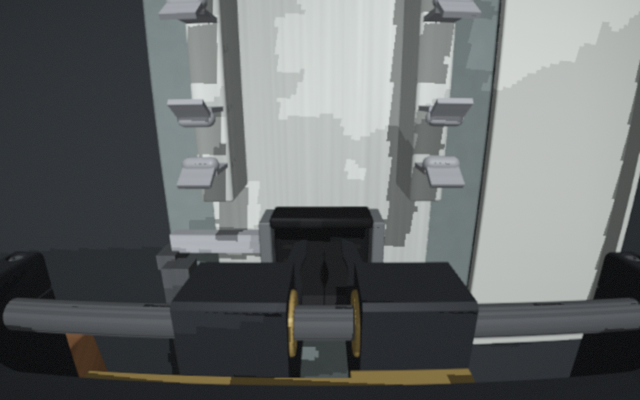

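Call:
{"op": "drive_tool", "data": {"targets": [[-0.016,0,0,0,0,0,1],[-0.036,0,0,0,0,0,1],[-0.056,0,0,0,0,0,1],[-0.076,0,0,0,0,0,1],[-0.096,0,0,0,0,0,1],[-0.116,0,0,0,0,0,1],[-0.134,0,0,0,0,0,1],[-0.143,0,0,0,0,0,1]]}}

```text
time: 6.9
position: [537.9, 88.1, 210.4]
tcp_rot: [3.138, -0.004, 1.628]
ft_force: [-1.5, 6.3, 9.0]
gripper_width: 0.2
```

Call:
{"op": "drive_tool", "data": {"targets": [[-0.003,0,0,0,0,0,1],[-0.006,0,0,0,0,0,1],[-0.009,0,0,0,0,0,1],[-0.009,0,0,0,0,0,1],[-0.009,0,0,0,0,0,1],[-0.009,0,0,0,0,0,1],[-0.009,0,0,0,0,0,1],[-0.009,0,0,0,0,0,1]]}}

```text
time: 7.7
position: [538.4, 83.4, 210.4]
tcp_rot: [3.137, -0.006, 1.63]
ft_force: [-1.7, 7.7, 10.7]
gripper_width: 0.4
```

```bash
python3 - <<'E'
from h import *
im,c=grab("wrist","w5"); s=state();print(s["position"],s["tcp_rot"],s["ft_force"],s["gripper_width"])
E
```

```text
[538.43431077  83.45146945 210.37924929] [ 3.137441   -0.00558298  1.62989272] [-1.34681315  8.23685519 10.14138786] 0.3940445331241804
```

View pics/w5.png

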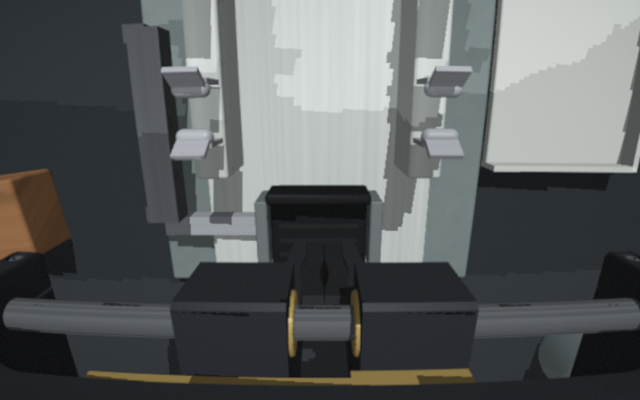

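Call:
{"op": "drive_tool", "data": {"targets": [[0,0,-0.004,0,0,0,1],[0,0,-0.008,0,0,0,1],[0,0,-0.012,0,0,0,1],[0,0,-0.02,0,0,0,1],[0.005,0,-0.04,0,0,0,1],[0.005,0,-0.07,0,0,0,0.5],[-0.04,0,-0.14,0,0,0,0],[-0.08,0,-0.2,0,0,0,0]]}}

```text
time: 8.55
position: [540.2, 29.0, 346.3]
tcp_rot: [-3.14, -0.001, 1.63]
ft_force: [0.7, -0.5, -0.6]
gripper_width: 22.4
```

```bash
python3 - <<'E'
from h import *
im,c=grab("wrist","w6"); s=state();print(s["position"],s["tcp_rot"],s["ft_force"],s["gripper_width"])
E
```

```text
[543.04875993  23.64219714 352.51744049] [3.13382753 0.00376298 1.62217779] [ 2.99844827 -3.24541169  4.16359672] 26.368911229775403
```

View pics/w6.png

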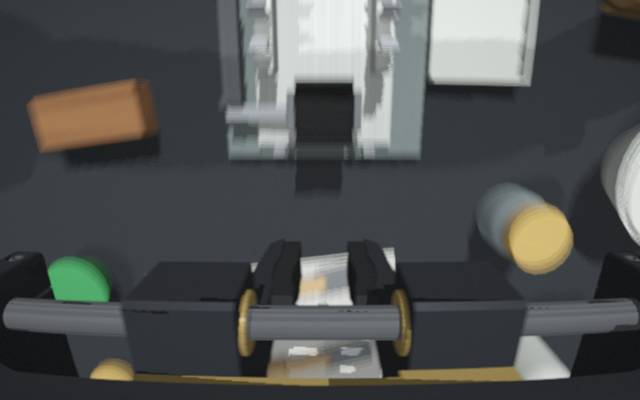

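```bash
echo '{"p":[540.96,19.8,359],"rpy":[3.14159265,0,1.627]}'>cmd.json
python3 - <<'E'
from h import *
imaging.grab_frame("wrist");imaging.grab_frame("wrist");imaging.grab_frame("wrist")
im,c=grab("wrist","w7"); s=state();print(s["position"],s["tcp_rot"],s["ft_force"],s["gripper_width"])
cv2.imwrite("pics/w7z.png",cv2.resize(im[0:170,200:440],None,fx=3.3,fy=3.3,interpolation=cv2.INTER_CUBIC))
E
```

```text
[540.24741188  29.080265   344.86887117] [-3.14113329e+00 -6.57631592e-05  1.62682993e+00] [-0.18924636  0.55991271  0.58572411] 42.48242865390028
```

View pics/w7z.png

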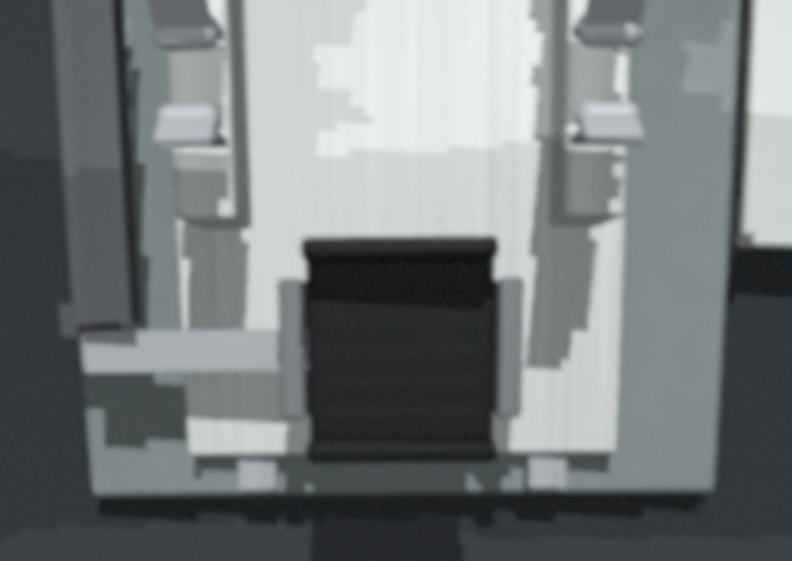

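```bash
python3 - <<'E'
from h import *
im,c=load("w7"); 
f=lambda a:[(200+x/3.3-.35,y/3.3-.35) for x,y in a]
P=p2w(c,f([(304,240),(495,240),(310,443),(493,443)]),64);print(P.round(1),P.mean(0))
L=p2w(c,f([(188,36),(188,108),(608,34),(610,106)]),65);print(L.round(1),L.mean(0))
d=(L[2]+L[3]-L[0]-L[1])[:2]/2;print(np.linalg.norm(d),np.degrees(np.arctan2(d[1],d[0])))
print(p2w(c,f([(95,494),(714,492)]),10))
E
echo '{"p":[540.25,29.1,344.9],"rpy":[3.14159265,0,1.627]}'>cmd.json
python3 plan.py "490 -70 300 0.6"
python3 plan.py "482 -95 240 0.29" "482 -97 200 0.288"
```

```text
[[514.2 117.5  64. ]
 [556.3 119.7  64. ]
 [517.   73.   64. ]
 [559.   75.2  64. ]] [536.62422306  96.38481736  64.        ]
[[488.3 158.1  65. ]
 [488.5 143.6  65. ]
 [577.3 163.2  65. ]
 [579.  148.8  65. ]] [533.27659514 153.43933344  65.        ]
89.86120404202512 3.257428738373395
[[452.40663998  49.98919374  10.        ]
 [626.61498211  59.70484867  10.        ]]
490 -70 300 0.6 -> -0.1282, -0.0743, 0.0599, 0, -0, 0.6847   rows>=6.8
482 -95 240 0.29 -> -0.0276, 0.0215, 0.08, 0, -0, 0.2067   rows>=2.1
482 -97 200 0.288 -> -0.0291, 0.0237, 0.1333, 0, -0, 0.208   rows>=2.1
```

Call:
{"op": "drive_tool", "data": {"targets": [[-0.1282,-0.0743,0.0599,0,0,0.6847,0.43],[-0.1282,-0.0743,0.0599,0,0,0.6847,0.43],[-0.1282,-0.0743,0.0599,0,0,0.6847,0.43],[-0.1282,-0.0743,0.0599,0,0,0.6847,0.43],[-0.1282,-0.0743,0.0599,0,0,0.6847,0.43],[-0.1282,-0.0743,0.0599,0,0,0.6847,0.43],[-0.1282,-0.0743,0.0599,0,0,0.6847,0.43],[-0.1282,-0.0743,0.0599,0,0,0.6847,0.43]]}}

```text
time: 9.6
position: [489.8, -68.9, 299.0]
tcp_rot: [-3.14, 0.002, 0.601]
ft_force: [1.1, 0.1, 0.4]
gripper_width: 50.3
```

```bash
python3 - <<'E'
from h import *
im,c=grab("top","t1",(90,140,440,310),2.2); s=state();print(s["position"],s["tcp_rot"],s["gripper_width"])
E
```

```text
[489.87048633 -69.03956247 299.16328407] [-3.13991015e+00  1.87653501e-03  6.04785584e-01] 50.23338027753729
```

View pics/t1.png

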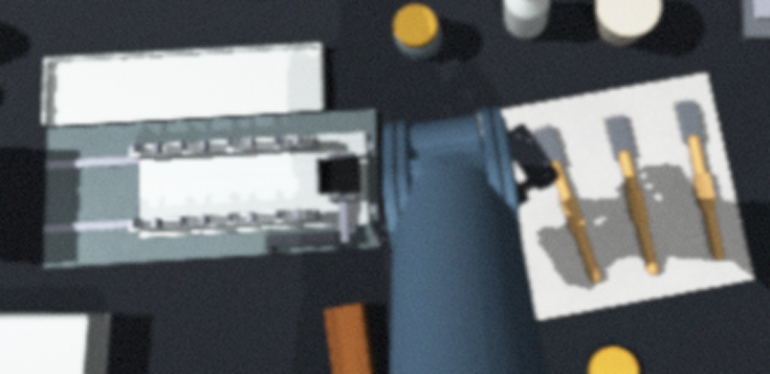

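```bash
echo '{"p":[490,-70,300],"rpy":[3.14159265,0,0.6]}'>cmd.json
python3 plan.py "482 -99.5 215 0.288"
```

```text
482 -99.5 215 0.288 -> -0.031, 0.0264, 0.1133, 0, -0, 0.208   rows>=2.1
```

Call:
{"op": "drive_tool", "data": {"targets": [[-0.031,0.0264,0.03,0,0,0.208,0.43],[-0.031,0.0264,0.08,0,0,0.208,0.43],[-0.031,0.0264,0.1133,0,0,0.208,0.43],[-0.031,0.0264,0.1133,0,0,0.208,0.43],[-0.031,0.0264,0.1133,0,0,0.208,0.43],[-0.031,0.0264,0.1133,0,0,0.208,0.43],[-0.031,0.0264,0.1133,0,0,0.208,0.43],[-0.031,0.0264,0.1133,0,0,0.208,0.43]]}}

```text
time: 10.45
position: [482.7, -99.8, 216.3]
tcp_rot: [3.141, -0.002, 0.288]
ft_force: [-0.5, 0.8, 0.5]
gripper_width: 50.5
```

```bash
python3 - <<'E'
from h import *
im,c=grab("wrist","w8"); s=state();print(s["position"],s["tcp_rot"],s["gripper_width"])
print(w2p(c,[[482,-99.5,21],[482-88*.958,-99.5-88*.284,12],[482+117*.958,-99.5+117*.284,12]]))
E
```

```text
[482.64921114 -99.76987922 216.15159264] [ 3.14099179e+00 -1.30066506e-03  2.88250227e-01] 50.129610057038164
[[322.8621914  237.67053596]
 [323.16644968 354.59699783]
 [322.45587391  10.75022321]]
```

View pics/w8.png

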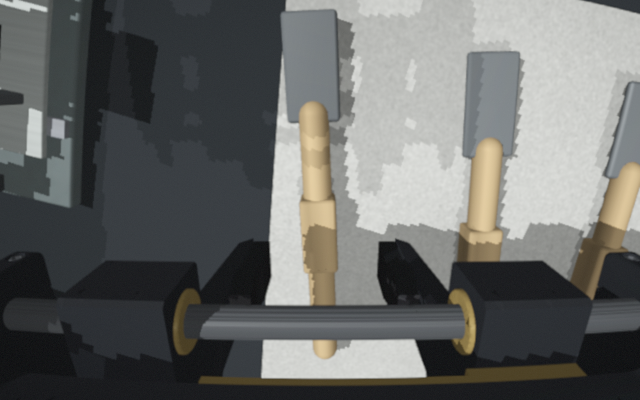

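```bash
python3 - <<'E'
from h import *
im,c=load("w8")
P=np.r_[p2w(c,[(320,233)],21),p2w(c,[(309,12),(324,355)],[8,12])];print(P);d=P[1]-P[2];print(np.arctan2(d[1],d[0]),np.linalg.norm(d), P[2]+d/205*88)
E
python3 plan.py "484 -98.5 172 0.32"
```

```text
[[ 484.23113959  -97.19450739   21.        ]
 [ 592.46327883  -59.64125011    8.        ]
 [ 397.53216483 -125.11639854   12.        ]]
0.32404857231010126 205.6723954995584 [481.20991133 -97.00999336  10.28292683]
484 -98.5 172 0.32 -> 0.0029, -0.0005, 0.0573, -0, 0, -0.0213   rows>=0.9
```

Call:
{"op": "drive_tool", "data": {"targets": [[0.0029,-0.0018,0.01,0,0,-0.0213,0.43],[0.0029,-0.0018,0.035,0,0,-0.0213,0.43],[0.0029,-0.0018,0.0573,0,0,-0.0213,0.43],[0.0029,-0.0018,0.0573,0,0,-0.0213,0.43],[0.0029,-0.0018,0.0573,0,0,-0.0213,1],[0.0029,-0.0018,0.0573,0,0,-0.0213,1],[0.0029,-0.0018,0.0573,0,0,-0.0213,1],[0.0029,-0.0018,0.0573,0,0,-0.0213,1]], "squeeze": 50}}

```text
time: 11.3
position: [484.2, -97.8, 172.9]
tcp_rot: [3.141, -0.001, 0.32]
ft_force: [0.4, 0.3, 0.9]
gripper_width: 20.2
```

```bash
python3 - <<'E'
from h import *
im,c=grab("wrist","w9"); s=state();print(s["position"],s["tcp_rot"],s["gripper_width"],s["ft_force"])
E
```

```text
[484.24144617 -97.85975909 172.90627258] [ 3.14116263e+00 -7.32866341e-04  3.19871918e-01] 19.42540199968204 [-1.57886142  0.05396072  3.25323344]
```

View pics/w9.png

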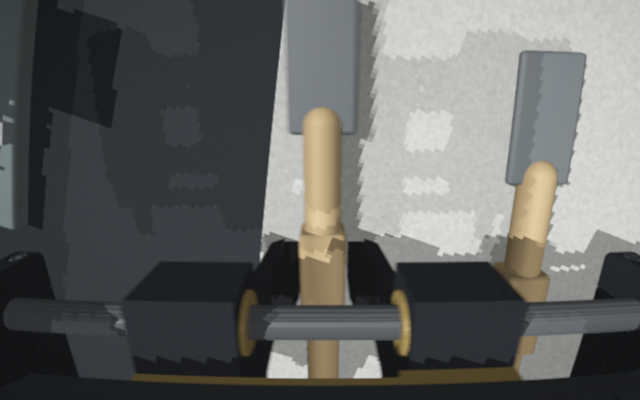

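```bash
python3 - <<'E'
from h import *
im,c=load("w9"); s=state()
P=p2w(c,[(323,229),(322,134)],[21,9]); 
A=rot(s["tcp_rot"]); print((P-s["position"])@A)
E
echo '{"p":[484.2,-97.6,172],"rpy":[3.14159265,0,0.32]}'>cmd.json
python3 plan.py "500 -60 250 0.3" "510 60 260 0.2" "524 225 260 0.0567"
```

```text
[[ 21.5110286   -0.37595456 151.92193046]
 [ 59.27158371  -0.74861773 163.94944799]]
500 -60 250 0.3 -> 0.0358, -0.041, -0.104, 0, -0, 0.0133   rows>=1.8
510 60 260 0.2 -> 0.0988, -0.1886, -0.1173, 0, -0, 0.08   rows>=3.6
524 225 260 0.0567 -> 0.1857, -0.3916, -0.1173, 0, -0, 0.1755   rows>=6.7
```

Call:
{"op": "drive_tool", "data": {"targets": [[0,0,-0.03,0,0,0,1],[0.01,-0.01,-0.085,0,0,0.01,1],[0.04,-0.06,-0.1173,0,0,0.04,1],[0.07,-0.125,-0.1173,0,0,0.07,1],[0.1,-0.19,-0.1173,0,0,0.1,1],[0.13,-0.25,-0.1173,0,0,0.13,1],[0.16,-0.305,-0.1173,0,0,0.15,1],[0.18,-0.36,-0.1173,0,0,0.1755,1]]}}

```text
time: 12.15
position: [527.7, 203.0, 260.7]
tcp_rot: [-3.141, -0.001, 0.055]
ft_force: [0.2, -0.7, -0.6]
gripper_width: 19.5
```

```bash
python3 - <<'E'
from h import *
import json
p=np.array([484.2,-97.6,172])+rot([np.pi,0,.32])@np.array([.18,-.36,-.1173])*750
json.dump(dict(p=p.tolist(),rpy=[np.pi,0,.32-.1755*1.5]),open("cmd.json","w"));print(p)
E
python3 plan.py "521 270 235 0.0567"
```

```text
[527.41381007 201.16004857 259.975     ]
521 270 235 0.0567 -> -0.0033, -0.0921, 0.0333, 0, -0, 0   rows>=1.5
```

Call:
{"op": "drive_tool", "data": {"targets": [[-0.0033,-0.05,0.02,0,0,0,1],[-0.0033,-0.0921,0.0333,0,0,0,1],[-0.0033,-0.0921,0.0333,0,0,0,1],[-0.0033,-0.0921,0.0333,0,0,0,1],[-0.0033,-0.0921,0.0333,0,0,0,1],[-0.0033,-0.0921,0.0333,0,0,0,1],[-0.0033,-0.0921,0.0333,0,0,0,1],[-0.0033,-0.0921,0.0333,0,0,0,1]]}}

```text
time: 12.95
position: [521.1, 268.6, 235.3]
tcp_rot: [3.14, 0.0, 0.055]
ft_force: [0.3, -1.1, 1.4]
gripper_width: 19.2
```

```bash
python3 - <<'E'
from h import *
im,c=grab("wrist","w10"); s=state();print(s["position"],s["tcp_rot"],s["gripper_width"],s["ft_force"])
s1=np.array([533.4,153.0]);u=np.array([-.0565,.9984]);v=np.array([.9984,.0565])
for k in range(4):
  q=s1+56*k*u
  for sx in(1,-1):
    for e in(-7,7): print(k+1,sx,e,w2p(c,[list(q+sx*45*v+e*u)+[65]]).round(0))
E
```

```text
[521.13353803 268.69716364 235.33792675] [3.14047262e+00 3.79103609e-04 5.53785314e-02] 19.794825048030347 [-0.4241385  -1.5126486   2.92294108]
1 1 -7 [[588. 153.]]
1 1 7 [[561. 153.]]
1 -1 -7 [[552. 319.]]
1 -1 7 [[527. 320.]]
2 1 -7 [[473. 152.]]
2 1 7 [[443. 152.]]
2 -1 -7 [[451. 322.]]
2 -1 7 [[425. 323.]]
3 1 -7 [[349. 152.]]
3 1 7 [[317. 152.]]
3 -1 -7 [[345. 324.]]
3 -1 7 [[319. 324.]]
4 1 -7 [[223. 152.]]
4 1 7 [[192. 153.]]
4 -1 -7 [[239. 324.]]
4 -1 7 [[212. 323.]]
```

View pics/w10.png

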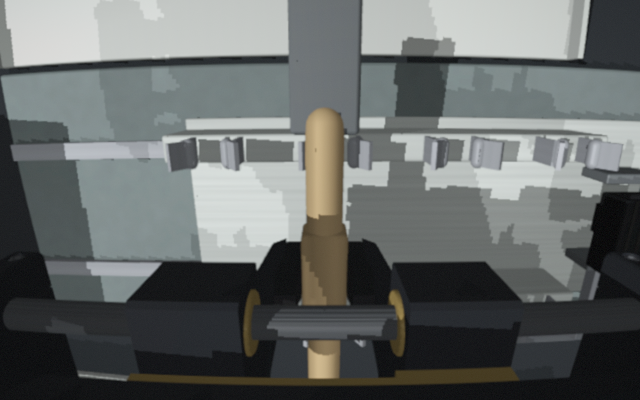

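```bash
python3 plan.py "521 270 255 0.0567" "524.5 320.7 255 0.0567";python3 plan.py "524.5 320.7 234 0.0567" "524.5 320.7 217 0.0567"
```

```text
521 270 255 0.0567 -> 0, 0, -0.0267, 0, 0, 0   rows>=0.4
524.5 320.7 255 0.0567 -> 0.0085, -0.0672, -0.0267, 0, 0, 0   rows>=1.1
524.5 320.7 234 0.0567 -> 0, -0, 0.028, 0, 0, 0   rows>=0.4
524.5 320.7 217 0.0567 -> 0, -0, 0.0507, 0, 0, 0   rows>=0.8
```

Call:
{"op": "drive_tool", "data": {"targets": [[0,0,-0.0267,0,0,0,1],[0.0085,-0.0672,-0.0267,0,0,0,1],[0.0085,-0.0672,-0.0267,0,0,0,1],[0.0085,-0.0672,-0.0267,0,0,0,1],[0.0085,-0.0672,-0.0267,0,0,0,1],[0.0085,-0.0672,-0.0267,0,0,0,1],[0.0085,-0.0672,-0.0267,0,0,0,1],[0.0085,-0.0672,-0.0267,0,0,0,1]]}}

```text
time: 13.8
position: [524.6, 319.8, 255.4]
tcp_rot: [3.141, 0.0, 0.056]
ft_force: [0.2, -0.5, -1.2]
gripper_width: 19.3
```

Call:
{"op": "drive_tool", "data": {"targets": [[0,0,0.014,0,0,0,1],[0,0,0.028,0,0,0,1],[0,0,0.035,0,0,0,1],[0,0,0.04,0,0,0,1],[0,0,0.045,0,0,0,1],[0,0,0.0507,0,0,0,1],[0,0,0.0507,0,0,0,1],[0,0,0.0507,0,0,0,1]]}}

```text
time: 14.6
position: [524.2, 321.3, 218.2]
tcp_rot: [-3.141, -0.0, 0.057]
ft_force: [-3.2, -1.0, 10.9]
gripper_width: 19.5
```

```bash
python3 - <<'E'
from h import *
im,c=grab("wrist","w11"); s=state();print(s["position"],s["tcp_rot"],s["gripper_width"],s["ft_force"])
E
```

```text
[524.22758033 321.27812427 218.21556826] [-3.14066210e+00 -1.75408940e-04  5.74148813e-02] 19.62479594454351 [-3.28780914 -0.5003851  12.40159429]
```

View pics/w11.png

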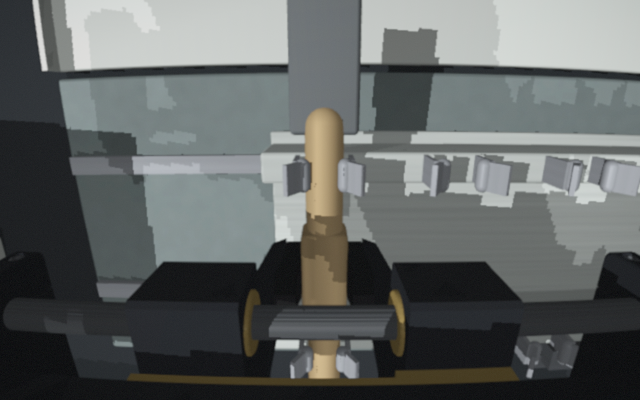

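Call:
{"op": "drive_tool", "data": {"targets": [[0,0,0,0,0,0,0.6],[0,0,0,0,0,0,0.6],[0,0,0,0,0,0,0.6],[0,0,-0.02,0,0,0,0.6],[0,0,-0.05,0,0,0,0.6],[0,0,-0.09,0,0,0,0.6],[0,0,-0.09,0,0,0,0.6],[0,0,-0.09,0,0,0,0.6]]}}

```text
time: 15.45
position: [524.7, 320.6, 286.1]
tcp_rot: [-3.141, -0.002, 0.056]
ft_force: [-0.3, 0.0, 0.1]
gripper_width: 35.1
```

```bash
python3 - <<'E'
from h import *
im,c=grab("wrist","w12"); s=state();print(s["position"],s["tcp_rot"],s["gripper_width"],s["ft_force"])
grab("top","t2",(90,140,440,310),2.2)
E
```

```text
[524.29268449 320.30280277 285.04905672] [3.14150102e+00 4.07818167e-05 5.65743129e-02] 35.19679393938011 [ 0.01536633 -0.34384413 -0.40036604]
```

View pics/w12.png

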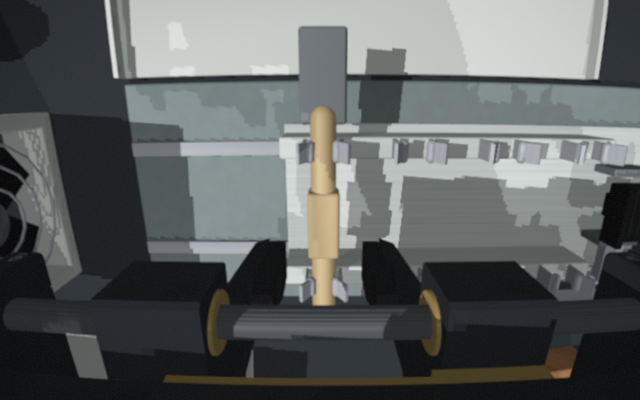

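View pics/t2.png

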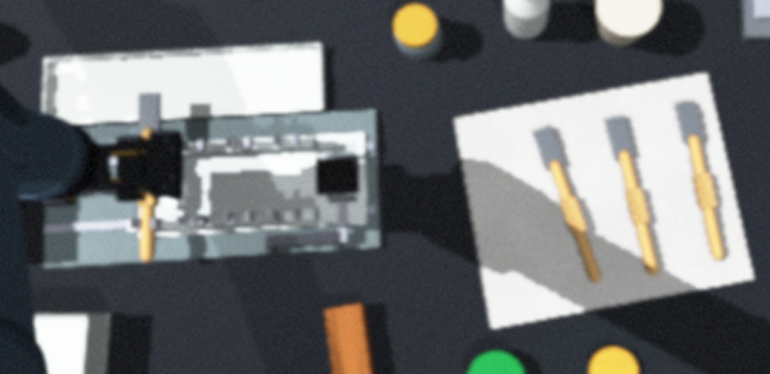

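```bash
python3 - <<'E'
from h import *
im,c=load("w12")
P=p2w(c,[(323,192),(323,257),(323,109),(323,29)],[67,67,58,58])[:,:2];print(P)
s1=np.array([533.4,153.0]);u=np.array([-.0565,.9984]);v=np.array([.9984,.0565]);q=s1+168*u
print((P-q)@v,(P-q)@u)
im,c=load("t2")
f=lambda pts:[(a/2.2+90-.3,b/2.2+140-.3) for a,b in pts]
for t,b,g in [((548,130),(595,278),(570,207)),((620,120),(651,269),(637,205)),((689,105),(718,256),(707,186))]:
    P=p2w(c,f([t,b,g]),12);w=P[0]-P[1];print(P[2].round(0),(P[1]+w/np.linalg.norm(w)*88).round(0),np.linalg.norm(w).round(0),np.arctan2(w[1],w[0]).round(3))
E
echo '{"p":[524.5,320.7,284.5],"rpy":[3.14159265,0,0.0567]}'>cmd.json
python3 plan.py "515 -60 290 0.2";python3 plan.py "492 -195 215 0.32"
```

```text
[[543.65173996 322.64923044]
 [500.4313148  320.29651768]
 [592.1659909  325.32407425]
 [636.4496488  327.74204579]]
[ 19.82051869 -23.46368206  68.40827551 112.75769495] [0.79944028 0.89244588 0.72894916 0.64102528]
[ 500. -191.   12.] [ 496. -195.   12.] 195.0 0.298
[ 502. -276.   12.] [ 509. -275.   12.] 192.0 0.182
[ 527. -365.   12.] [ 526. -362.   12.] 195.0 0.153
515 -60 290 0.2 -> -0.0414, 0.5061, -0.0073, 0, 0, -0.0955   rows>=7.6
492 -195 215 0.32 -> -0.0658, 0.1703, 0.1, -0, 0, -0.08   rows>=3.1
```

Call:
{"op": "drive_tool", "data": {"targets": [[-0.0414,0.5061,-0.0073,0,0,-0.0955,0.43],[-0.0414,0.5061,-0.0073,0,0,-0.0955,0.43],[-0.0414,0.5061,-0.0073,0,0,-0.0955,0.43],[-0.0414,0.5061,-0.0073,0,0,-0.0955,0.43],[-0.0414,0.5061,-0.0073,0,0,-0.0955,0.43],[-0.0414,0.5061,-0.0073,0,0,-0.0955,0.43],[-0.0414,0.5061,-0.0073,0,0,-0.0955,0.43],[-0.0414,0.5061,-0.0073,0,0,-0.0955,0.43]]}}

```text
time: 16.35
position: [513.8, -64.5, 289.5]
tcp_rot: [3.141, 0.003, 0.196]
ft_force: [0.8, -0.2, 0.1]
gripper_width: 50.2
```

Call:
{"op": "drive_tool", "data": {"targets": [[-0.0658,0.1703,0.03,0,0,-0.08,0.43],[-0.0658,0.1703,0.06,0,0,-0.08,0.43],[-0.0658,0.1703,0.1,0,0,-0.08,0.43],[-0.0658,0.1703,0.1,0,0,-0.08,0.43],[-0.0658,0.1703,0.1,0,0,-0.08,0.43],[-0.0658,0.1703,0.1,0,0,-0.08,0.43],[-0.0658,0.1703,0.1,0,0,-0.08,0.43],[-0.0658,0.1703,0.1,0,0,-0.08,0.43]]}}

```text
time: 17.15
position: [492.9, -193.8, 216.4]
tcp_rot: [3.141, -0.002, 0.322]
ft_force: [-0.2, 0.6, 0.5]
gripper_width: 50.0
```

```bash
python3 - <<'E'
from h import *
im,c=grab("wrist","w13"); s=state();print(s["position"],s["tcp_rot"],s["gripper_width"],s["ft_force"])
E
```

```text
[ 492.64421469 -194.06895447  216.29766159] [ 3.14099889e+00 -1.49328593e-03  3.21995506e-01] 50.24077223480945 [-0.75742062 -0.35922437  0.31297644]
```

View pics/w13.png

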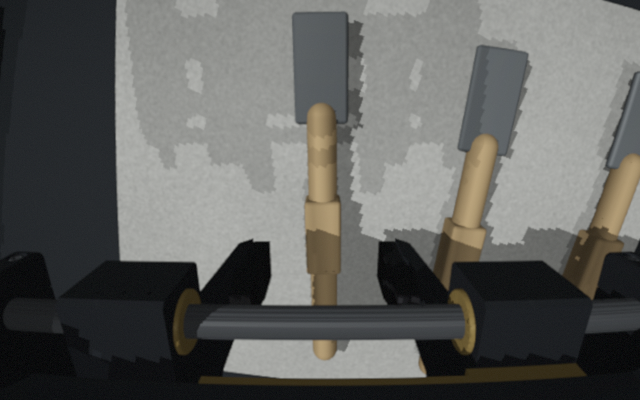

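Call:
{"op": "drive_tool", "data": {"targets": [[0.0015,0,0.02,0,0,0,0.43],[0.0015,0,0.0573,0,0,0,0.43],[0.0015,0,0.0573,0,0,0,0.43],[0.0015,0,0.0573,0,0,0,0.43],[0.0015,0,0.0573,0,0,0,1],[0.0015,0,0.0573,0,0,0,1],[0.0015,0,0.0573,0,0,0,1],[0.0015,0,0.0573,0,0,0,1]]}}

```text
time: 18.0
position: [492.9, -194.9, 172.6]
tcp_rot: [3.141, -0.0, 0.32]
ft_force: [-0.7, -0.6, -0.1]
gripper_width: 20.1
```

```bash
python3 - <<'E'
from h import *
im,c=grab("wrist","w14"); s=state();print(s["position"],s["tcp_rot"],s["gripper_width"],s["ft_force"])
cv2.imwrite("pics/w14z.png",cv2.resize(im[80:300,220:430],None,fx=2.5,fy=2.5))
E
echo '{"p":[493.1,-194.6,172],"rpy":[3.14159265,0,0.32]}'>cmd.json
python3 plan.py "518 60 262 0.15";python3 plan.py "527.7 264.8 255 0.0567"
```

```text
[ 492.9565503  -194.89591693  172.60001752] [ 3.14148636e+00 -1.26705720e-04  3.19799078e-01] 19.48105732843828 [ 0.2839586  -0.43267433  2.38838959]
518 60 262 0.15 -> 0.1383, -0.3118, -0.12, 0, -0, 0.1133   rows>=5.4
527.7 264.8 255 0.0567 -> 0.0536, -0.2681, 0.0093, -0, -0, 0.0622   rows>=4.1
```

View pics/w14z.png

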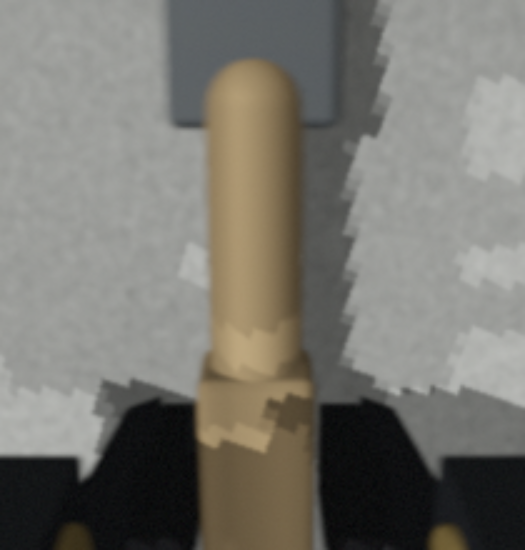

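Call:
{"op": "drive_tool", "data": {"targets": [[0,0,-0.05,0,0,0,1],[0.01,-0.02,-0.11,0,0,0.02,1],[0.06,-0.08,-0.12,0,0,0.05,1],[0.1,-0.14,-0.12,0,0,0.08,1],[0.12,-0.2,-0.12,0,0,0.1,1],[0.13,-0.26,-0.12,0,0,0.11,1],[0.1383,-0.3118,-0.12,0,0,0.1133,1],[0.1383,-0.3118,-0.12,0,0,0.1133,1]]}}

```text
time: 18.85
position: [516.6, 67.4, 262.6]
tcp_rot: [-3.137, -0.0, 0.161]
ft_force: [1.0, -0.3, -0.7]
gripper_width: 19.2
```

Call:
{"op": "drive_tool", "data": {"targets": [[0.0536,-0.2681,0.0093,0,0,0.0622,1],[0.0536,-0.2681,0.0093,0,0,0.0622,1],[0.0536,-0.2681,0.0093,0,0,0.0622,1],[0.0536,-0.2681,0.0093,0,0,0.0622,1],[0.0536,-0.2681,0.0093,0,0,0.0622,1],[0.0536,-0.2681,0.0093,0,0,0.0622,1],[0.0536,-0.2681,0.0093,0,0,0.0622,1],[0.0536,-0.2681,0.0093,0,0,0.0622,1]]}}

```text
time: 19.65
position: [528.1, 262.1, 255.3]
tcp_rot: [3.14, 0.0, 0.054]
ft_force: [-0.1, -0.6, -0.5]
gripper_width: 19.4
```

```bash
python3 - <<'E'
from h import *
im,c=grab("wrist","w15"); s=state();print(s["position"],s["tcp_rot"],s["gripper_width"],s["ft_force"])
E
python3 plan.py "528 264.8 234 0.0567" "528 264.8 217 0.0567"
```

```text
[528.13298659 262.33406868 255.43930775] [3.14040277e+00 9.40202941e-05 5.36752671e-02] 19.495566166842465 [0.26785533 0.08458734 0.68760346]
528 264.8 234 0.0567 -> 0.0004, 0, 0.028, 0, 0, 0   rows>=0.4
528 264.8 217 0.0567 -> 0.0004, 0, 0.0507, 0, 0, 0   rows>=0.8
```

View pics/w15.png

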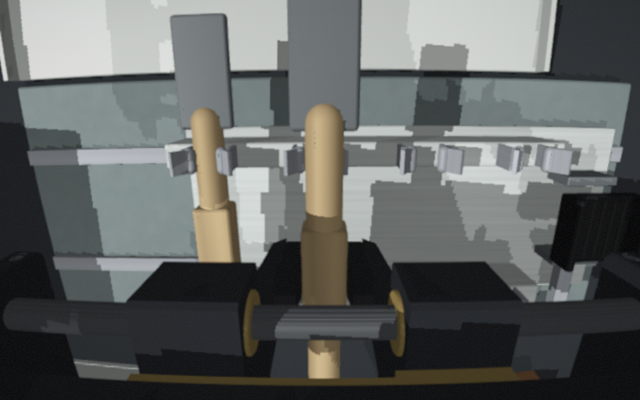

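Call:
{"op": "drive_tool", "data": {"targets": [[0.0004,-0.002,0.01,0,0,0,1],[0.0004,-0.0015,0.028,0,0,0,1],[0.0004,-0.001,0.035,0,0,0,1],[0.0004,-0.0005,0.04,0,0,0,1],[0.0004,0,0.045,0,0,0,1],[0.0004,0,0.0507,0,0,0,1],[0.0004,0,0.0507,0,0,0,1],[0.0004,0,0.0507,0,0,0,1]]}}

```text
time: 20.5
position: [527.8, 265.3, 218.4]
tcp_rot: [-3.141, -0.0, 0.057]
ft_force: [-4.2, 0.2, 14.8]
gripper_width: 19.4
```

```bash
python3 - <<'E'
from h import *
im,c=grab("wrist","w16"); s=state();print(s["position"],s["tcp_rot"],s["gripper_width"],s["ft_force"])
E
```

```text
[527.78813761 265.23157225 218.35485148] [-3.14087478e+00 -1.04356282e-04  5.72179130e-02] 19.36259578310437 [-4.17722896 -0.42637982 15.0779346 ]
```

View pics/w16.png

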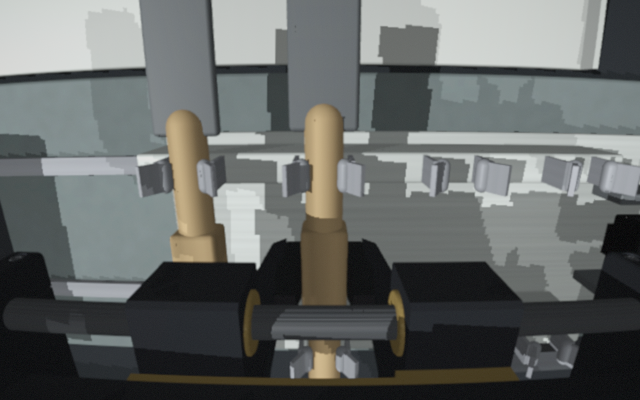

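Home again. Release, lift, and look.

Call:
{"op": "drive_tool", "data": {"targets": [[0,0,0,0,0,0,0.62],[0,0,0,0,0,0,0.62],[0,0,0,0,0,0,0.62],[0,0,-0.02,0,0,0,0.62],[0,0,-0.05,0,0,0,0.62],[0,0,-0.09,0,0,0,0.62],[0,0,-0.09,0,0,0,0.62],[0,0,-0.09,0,0,0,0.62]]}}

```text
time: 21.35
position: [528.2, 264.6, 286.1]
tcp_rot: [-3.141, -0.002, 0.056]
ft_force: [-0.1, 0.1, 0.6]
gripper_width: 33.7
```

```bash
python3 - <<'E'
from h import *
im,c=grab("wrist","w17"); s=state();print(s["position"],s["tcp_rot"],s["gripper_width"],s["ft_force"])
grab("top","t3",(90,140,440,310),2.2)
E
```

```text
[527.77148635 264.37060394 285.05050763] [3.14145761e+00 6.41453995e-05 5.64875804e-02] 33.184670220350625 [-0.00201986 -0.01454575 -0.91574815]
```

View pics/w17.png

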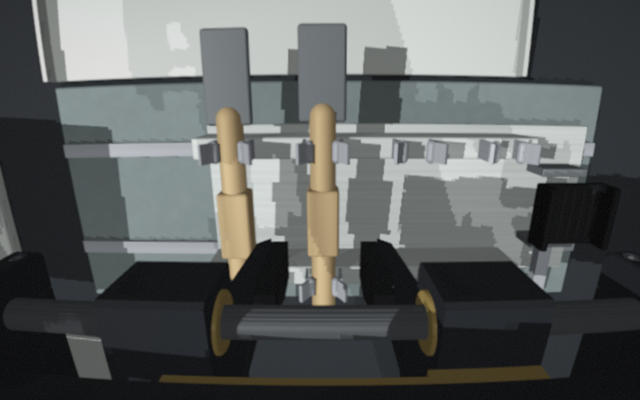

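View pics/t3.png

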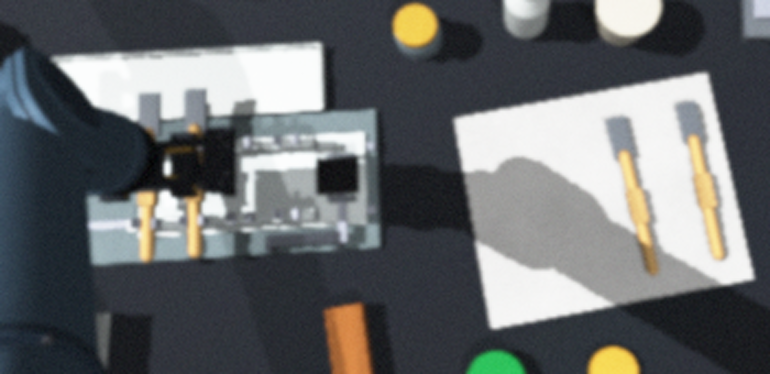

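```bash
echo '{"p":[528,264.8,284.5],"rpy":[3.14159265,0,0.0567]}'>cmd.json
python3 plan.py "515 -90 290 0.15";python3 plan.py "502.5 -275 215 0.21"
```

```text
515 -90 290 0.15 -> -0.0441, 0.4713, -0.0073, 0, 0, -0.0622   rows>=7.1
502.5 -275 215 0.21 -> -0.0533, 0.2414, 0.1, -0, 0, -0.04   rows>=4.0
```

Call:
{"op": "drive_tool", "data": {"targets": [[-0.0441,0.4713,-0.0073,0,0,-0.0622,0.43],[-0.0441,0.4713,-0.0073,0,0,-0.0622,0.43],[-0.0441,0.4713,-0.0073,0,0,-0.0622,0.43],[-0.0441,0.4713,-0.0073,0,0,-0.0622,0.43],[-0.0441,0.4713,-0.0073,0,0,-0.0622,0.43],[-0.0441,0.4713,-0.0073,0,0,-0.0622,0.43],[-0.0441,0.4713,-0.0073,0,0,-0.0622,0.43],[-0.0441,0.4713,-0.0073,0,0,-0.0622,0.43]]}}

```text
time: 22.25
position: [513.5, -97.7, 289.5]
tcp_rot: [3.138, 0.003, 0.14]
ft_force: [0.4, -0.3, -0.2]
gripper_width: 50.2
```

Call:
{"op": "drive_tool", "data": {"targets": [[-0.0533,0.2414,0.02,0,0,-0.04,0.43],[-0.0533,0.2414,0.03,0,0,-0.04,0.43],[-0.0533,0.2414,0.06,0,0,-0.04,0.43],[-0.0533,0.2414,0.1,0,0,-0.04,0.43],[-0.0533,0.2414,0.1,0,0,-0.04,0.43],[-0.0533,0.2414,0.1,0,0,-0.04,0.43],[-0.0533,0.2414,0.1,0,0,-0.04,0.43],[-0.0533,0.2414,0.1,0,0,-0.04,0.43]]}}

```text
time: 23.05
position: [503.6, -273.1, 216.5]
tcp_rot: [-3.141, -0.002, 0.213]
ft_force: [0.3, -0.2, 0.3]
gripper_width: 50.5
```

```bash
python3 - <<'E'
from h import *
im,c=grab("wrist","w18"); s=state();print(s["position"],s["tcp_rot"],s["gripper_width"],s["ft_force"])
E
```

```text
[ 503.55726172 -273.40761393  216.57845996] [ 3.14134508e+00 -1.92359540e-03  2.12755673e-01] 50.31323764740342 [ 0.72212939  0.08230103 -1.2078936 ]
```

View pics/w18.png

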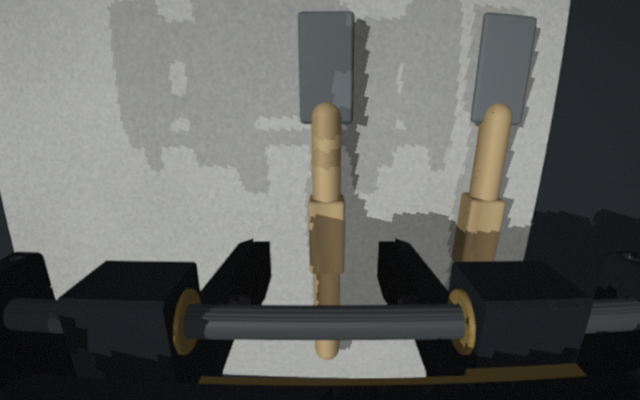

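Call:
{"op": "drive_tool", "data": {"targets": [[0.0015,0,0.02,0,0,0,0.43],[0.0015,0,0.0573,0,0,0,0.43],[0.0015,0,0.0573,0,0,0,0.43],[0.0015,0,0.0573,0,0,0,0.43],[0.0015,0,0.0573,0,0,0,1],[0.0015,0,0.0573,0,0,0,1],[0.0015,0,0.0573,0,0,0,1],[0.0015,0,0.0573,0,0,0,1]]}}

```text
time: 23.9
position: [503.5, -275.0, 172.7]
tcp_rot: [3.141, -0.0, 0.21]
ft_force: [-0.3, 0.6, 0.3]
gripper_width: 20.2
```

```bash
python3 - <<'E'
from h import *
im,c=grab("wrist","w19"); s=state();print(s["position"],s["tcp_rot"],s["gripper_width"],s["ft_force"])
cv2.imwrite("pics/w19z.png",cv2.resize(im[80:300,220:430],None,fx=2.5,fy=2.5))
E
echo '{"p":[503.6,-274.8,172],"rpy":[3.14159265,0,0.21]}'>cmd.json
python3 plan.py "522 0 262 0.12";python3 plan.py "531.3 208.9 255 0.0567"
```

```text
[ 503.54971386 -275.04930696  172.66097025] [ 3.14136439e+00 -2.27409744e-04  2.09774375e-01] 19.48575468551275 [ 0.24943667 -0.1781983   2.52413543]
522 0 262 0.12 -> 0.1004, -0.3532, -0.12, 0, -0, 0.06   rows>=5.8
531.3 208.9 255 0.0567 -> 0.0457, -0.275, 0.0093, 0, -0, 0.0422   rows>=4.2
```

View pics/w19z.png

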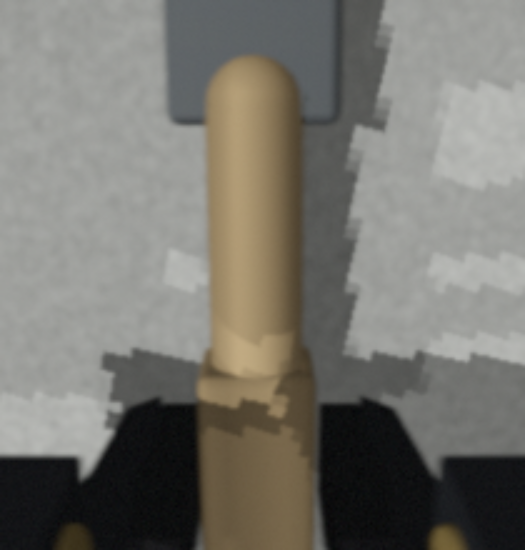

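Call:
{"op": "drive_tool", "data": {"targets": [[0,0,-0.05,0,0,0,1],[0.01,-0.02,-0.11,0,0,0.01,1],[0.04,-0.09,-0.12,0,0,0.03,1],[0.07,-0.155,-0.12,0,0,0.04,1],[0.085,-0.22,-0.12,0,0,0.05,1],[0.095,-0.285,-0.12,0,0,0.055,1],[0.1004,-0.345,-0.12,0,0,0.06,1],[0.1004,-0.3532,-0.12,0,0,0.06,1]]}}

```text
time: 24.75
position: [521.2, 6.5, 262.6]
tcp_rot: [-3.138, -0.0, 0.128]
ft_force: [-0.8, -0.1, -0.4]
gripper_width: 19.5
```

Call:
{"op": "drive_tool", "data": {"targets": [[0.0457,-0.275,0.0093,0,0,0.0422,1],[0.0457,-0.275,0.0093,0,0,0.0422,1],[0.0457,-0.275,0.0093,0,0,0.0422,1],[0.0457,-0.275,0.0093,0,0,0.0422,1],[0.0457,-0.275,0.0093,0,0,0.0422,1],[0.0457,-0.275,0.0093,0,0,0.0422,1],[0.0457,-0.275,0.0093,0,0,0.0422,1],[0.0457,-0.275,0.0093,0,0,0.0422,1]]}}

```text
time: 25.55
position: [531.7, 206.0, 255.3]
tcp_rot: [3.14, 0.0, 0.053]
ft_force: [0.8, -0.1, -0.7]
gripper_width: 19.5
```

```bash
python3 - <<'E'
from h import *
im,c=grab("wrist","w20"); s=state();print(s["position"],s["tcp_rot"],s["gripper_width"],s["ft_force"])
E
```

```text
[531.73342376 206.17516303 255.39966024] [3.14023469e+00 2.17440898e-04 5.32608786e-02] 19.666683926312643 [ 0.52203109 -0.67402709 -0.38669649]
```

View pics/w20.png

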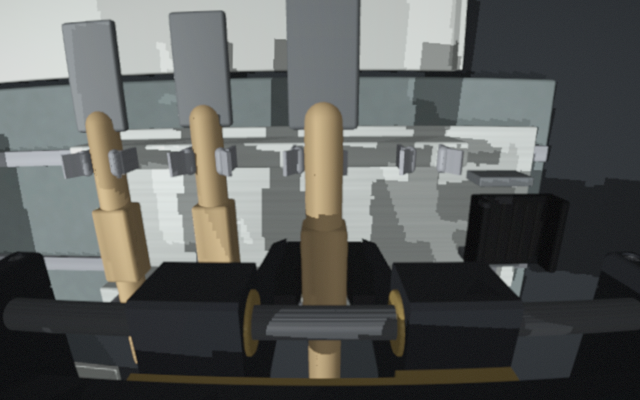

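Same picture as before slot 3 (lag of ~2.5 mm in y that settles). Same press.

Call:
{"op": "drive_tool", "data": {"targets": [[0,-0.002,0.01,0,0,0,1],[0,-0.0015,0.028,0,0,0,1],[0,-0.001,0.035,0,0,0,1],[0,-0.0005,0.04,0,0,0,1],[0,0,0.045,0,0,0,1],[0,0,0.0507,0,0,0,1],[0,0,0.0507,0,0,0,1],[0,0,0.0507,0,0,0,1]]}}

```text
time: 26.4
position: [531.2, 209.1, 218.4]
tcp_rot: [-3.141, 0.0, 0.057]
ft_force: [-5.0, -0.2, 17.1]
gripper_width: 19.3
```

```bash
python3 - <<'E'
from h import *
im,c=grab("wrist","w21"); s=state();print(s["position"],s["tcp_rot"],s["gripper_width"],s["ft_force"])
E
```

```text
[531.21153414 209.09275386 218.38738286] [-3.14122706e+00  1.12473268e-04  5.68933610e-02] 19.3870474646205 [-4.13858213 -0.21200345 16.48613558]
```

View pics/w21.png

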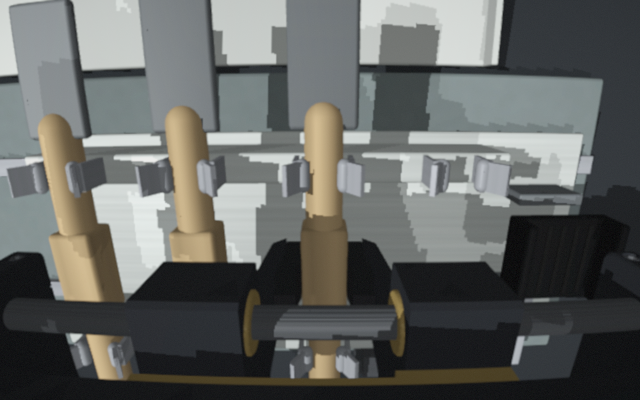

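Call:
{"op": "drive_tool", "data": {"targets": [[0,0,0,0,0,0,0.62],[0,0,0,0,0,0,0.62],[0,0,0,0,0,0,0.62],[0,0,-0.02,0,0,0,0.62],[0,0,-0.05,0,0,0,0.62],[0,0,-0.09,0,0,0,0.62],[0,0,-0.09,0,0,0,0.62],[0,0,-0.09,0,0,0,0.62]]}}

```text
time: 27.25
position: [531.5, 208.7, 286.0]
tcp_rot: [-3.141, -0.002, 0.057]
ft_force: [-0.5, -0.5, -0.7]
gripper_width: 33.7
```

```bash
python3 - <<'E'
from h import *
im,c=grab("wrist","w22"); s=state();print(s["position"],s["tcp_rot"],s["gripper_width"],s["ft_force"])
grab("top","t4",(90,140,440,310),2.2)
E
echo '{"p":[531.3,208.9,284.5],"rpy":[3.14159265,0,0.0567]}'>cmd.json
python3 plan.py "530 -150 290 0.13";python3 plan.py "523 -361 215 0.19"
```

```text
[531.16705631 208.51841493 285.07094672] [ 3.14152848e+00 -3.19193900e-05  5.65377130e-02] 33.65086889226157 [ 0.02742343  0.09479876 -0.47562258]
530 -150 290 0.13 -> -0.0288, 0.4777, -0.0073, 0, 0, -0.0489   rows>=7.2
523 -361 215 0.19 -> -0.0457, 0.2777, 0.1, 0, 0, -0.04   rows>=4.5
```

View pics/w22.png

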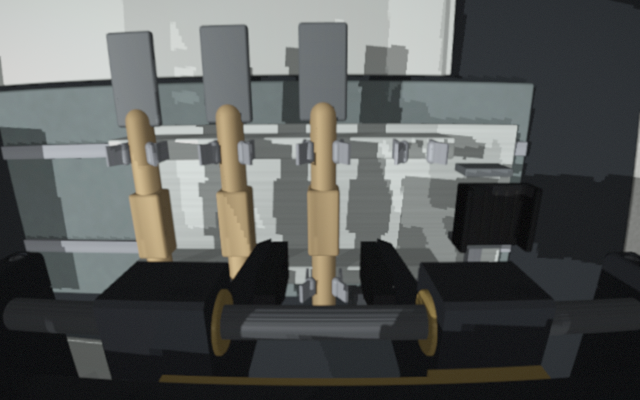

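View pics/t4.png

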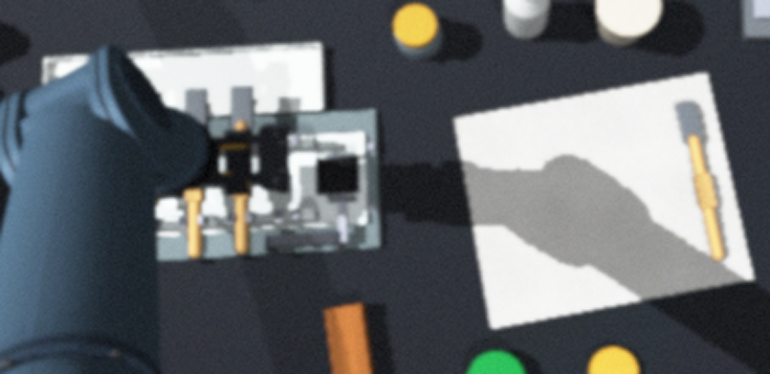

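Call:
{"op": "drive_tool", "data": {"targets": [[-0.0288,0.4777,-0.0073,0,0,-0.0489,0.43],[-0.0288,0.4777,-0.0073,0,0,-0.0489,0.43],[-0.0288,0.4777,-0.0073,0,0,-0.0489,0.43],[-0.0288,0.4777,-0.0073,0,0,-0.0489,0.43],[-0.0288,0.4777,-0.0073,0,0,-0.0489,0.43],[-0.0288,0.4777,-0.0073,0,0,-0.0489,0.43],[-0.0288,0.4777,-0.0073,0,0,-0.0489,0.43],[-0.0288,0.4777,-0.0073,0,0,-0.0489,0.43]]}}

```text
time: 28.15
position: [528.5, -157.5, 289.6]
tcp_rot: [3.138, 0.002, 0.121]
ft_force: [-0.3, 0.8, -0.5]
gripper_width: 50.5
```

Call:
{"op": "drive_tool", "data": {"targets": [[-0.0457,0.2777,0.02,0,0,-0.04,0.43],[-0.0457,0.2777,0.04,0,0,-0.04,0.43],[-0.0457,0.2777,0.06,0,0,-0.04,0.43],[-0.0457,0.2777,0.1,0,0,-0.04,0.43],[-0.0457,0.2777,0.1,0,0,-0.04,0.43],[-0.0457,0.2777,0.1,0,0,-0.04,0.43],[-0.0457,0.2777,0.1,0,0,-0.04,0.43],[-0.0457,0.2777,0.1,0,0,-0.04,0.43]]}}

```text
time: 28.95
position: [524.0, -359.1, 215.8]
tcp_rot: [-3.141, -0.001, 0.192]
ft_force: [0.7, 0.2, -0.9]
gripper_width: 50.0
```

```bash
python3 - <<'E'
from h import *
im,c=grab("wrist","w23"); s=state();print(s["position"],s["tcp_rot"],s["gripper_width"],s["ft_force"])
E
```

```text
[ 524.15234082 -359.19539219  216.09915605] [-3.14105376e+00 -1.30076444e-03  1.92715848e-01] 50.30678700213033 [ 0.78216685 -0.88702457 -0.11854899]
```

View pics/w23.png

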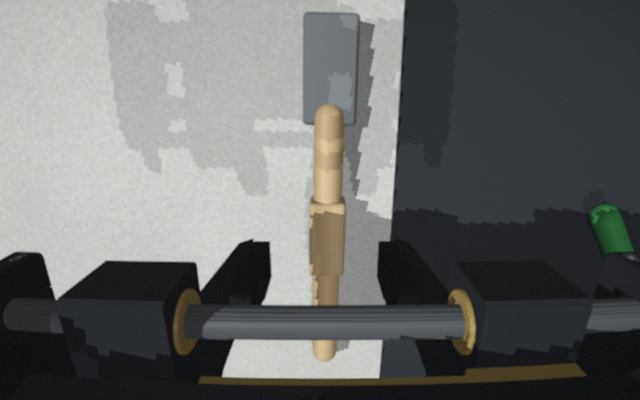

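Call:
{"op": "drive_tool", "data": {"targets": [[0.0012,0,0.02,0,0,0.0133,0.43],[0.0012,0,0.0573,0,0,0.0133,0.43],[0.0012,0,0.0573,0,0,0.0133,0.43],[0.0012,0,0.0573,0,0,0.0133,0.43],[0.0012,0,0.0573,0,0,0.0133,1],[0.0012,0,0.0573,0,0,0.0133,1],[0.0012,0,0.0573,0,0,0.0133,1],[0.0012,0,0.0573,0,0,0.0133,1]]}}

```text
time: 29.8
position: [523.9, -361.1, 172.6]
tcp_rot: [3.141, -0.0, 0.17]
ft_force: [-0.7, 0.3, -0.1]
gripper_width: 20.3
```

```bash
python3 - <<'E'
from h import *
im,c=grab("wrist","w24"); s=state();print(s["position"],s["tcp_rot"],s["gripper_width"],s["ft_force"])
cv2.imwrite("pics/w24z.png",cv2.resize(im[80:300,220:430],None,fx=2.5,fy=2.5))
E
echo '{"p":[523.9,-360.8,172],"rpy":[3.14159265,0,0.17]}'>cmd.json
python3 plan.py "530 -65 262 0.11";python3 plan.py "534.4 153 255 0.0567"
```

```text
[ 523.94519282 -361.06955762  172.63119349] [ 3.14140242e+00 -1.92975232e-04  1.69968829e-01] 19.434832637749693 [-0.32238906 -0.32053779  0.66943713]
530 -65 262 0.11 -> 0.0747, -0.3873, -0.12, 0, -0, 0.04   rows>=6.2
534.4 153 255 0.0567 -> 0.0377, -0.2883, 0.0093, 0, -0, 0.0355   rows>=4.4
```

View pics/w24z.png

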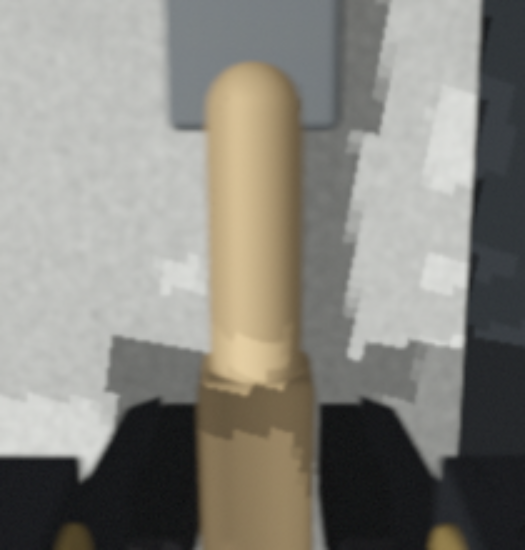

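Call:
{"op": "drive_tool", "data": {"targets": [[0,0,-0.05,0,0,0,1],[0.01,-0.02,-0.11,0,0,0.01,1],[0.03,-0.09,-0.12,0,0,0.015,1],[0.045,-0.155,-0.12,0,0,0.02,1],[0.055,-0.22,-0.12,0,0,0.025,1],[0.065,-0.285,-0.12,0,0,0.03,1],[0.07,-0.345,-0.12,0,0,0.035,1],[0.0747,-0.3873,-0.12,0,0,0.04,1]]}}

```text
time: 30.65
position: [529.4, -61.3, 262.6]
tcp_rot: [-3.14, 0.0, 0.113]
ft_force: [0.6, -0.4, -0.4]
gripper_width: 19.4
```

Call:
{"op": "drive_tool", "data": {"targets": [[0.0377,-0.2883,0.0093,0,0,0.0355,1],[0.0377,-0.2883,0.0093,0,0,0.0355,1],[0.0377,-0.2883,0.0093,0,0,0.0355,1],[0.0377,-0.2883,0.0093,0,0,0.0355,1],[0.0377,-0.2883,0.0093,0,0,0.0355,1],[0.0377,-0.2883,0.0093,0,0,0.0355,1],[0.0377,-0.2883,0.0093,0,0,0.0355,1],[0.0377,-0.2883,0.0093,0,0,0.0355,1]]}}

```text
time: 31.45
position: [534.6, 150.5, 255.4]
tcp_rot: [3.14, 0.0, 0.054]
ft_force: [0.3, -0.1, -0.3]
gripper_width: 19.3
```

```bash
python3 - <<'E'
from h import *
im,c=grab("wrist","w25"); s=state();print(s["position"],s["tcp_rot"],s["gripper_width"],s["ft_force"])
E
```

```text
[534.58182915 150.57301852 255.42046589] [3.14043578e+00 1.82380684e-04 5.37351769e-02] 19.508681097501125 [-0.63331957 -0.12190572  0.21097421]
```

View pics/w25.png

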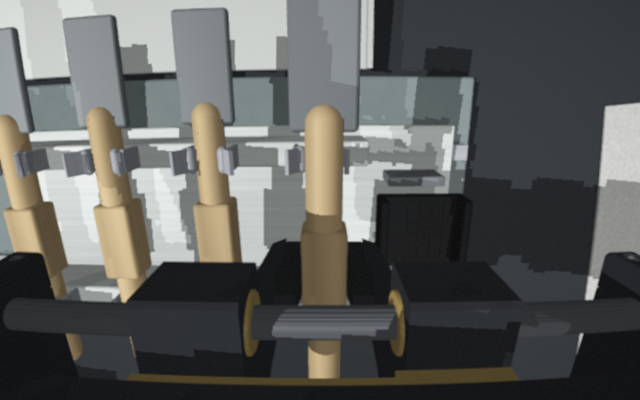

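Call:
{"op": "drive_tool", "data": {"targets": [[0.001,-0.002,0.01,0,0,0,1],[0.001,-0.0015,0.028,0,0,0,1],[0.001,-0.001,0.035,0,0,0,1],[0.001,-0.0005,0.04,0,0,0,1],[0.001,0,0.045,0,0,0,1],[0.001,0,0.0507,0,0,0,1],[0.001,0,0.0507,0,0,0,1],[0.001,0,0.0507,0,0,0,1]]}}

```text
time: 32.3
position: [535.0, 153.0, 218.3]
tcp_rot: [-3.142, 0.0, 0.057]
ft_force: [-4.6, -1.2, 18.7]
gripper_width: 19.6
```

```bash
python3 - <<'E'
from h import *
im,c=grab("wrist","w26"); s=state();print(s["position"],s["tcp_rot"],s["gripper_width"],s["ft_force"])
E
```

```text
[535.02276807 152.95002985 218.28526615] [-3.14152970e+00  3.37122205e-04  5.69007355e-02] 19.36548964960556 [-4.36366967 -0.13964739 16.99204393]
```

View pics/w26.png

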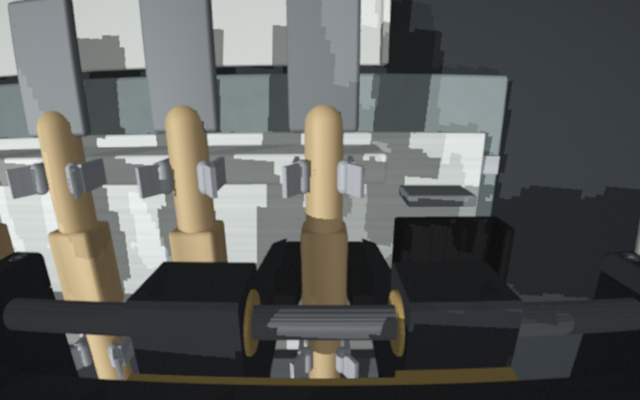

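Call:
{"op": "drive_tool", "data": {"targets": [[0,0,0,0,0,0,0.62],[0,0,0,0,0,0,0.62],[0,0,0,0,0,0,0.62],[0,0,-0.02,0,0,0,0.62],[0,0,-0.05,0,0,0,0.62],[0,0,-0.1,0,0,0,0.62],[0,0,-0.15,0,0,0,0.62],[0,0,-0.17,0,0,0,0.62]]}}

```text
time: 33.15
position: [536.0, 153.0, 349.4]
tcp_rot: [-3.14, -0.005, 0.057]
ft_force: [1.2, -0.2, 0.1]
gripper_width: 33.4
```

```bash
python3 - <<'E'
from h import *
im,c=grab("wrist","w27"); s=state();print(s["position"],s["tcp_rot"],s["gripper_width"],s["ft_force"])
E
echo '{"p":[535.1,153,344.5],"rpy":[3.14159265,0,0.0567]}'>cmd.json
python3 plan.py "537 90 345 0.95";python3 plan.py "540 29 345 1.627"
```

```text
[536.40875613 153.1273348  350.37505736] [-3.13957799 -0.00720028  0.05642607] 33.35841984275433 [ 0.68015119 -0.19471223  0.80605008]
537 90 345 0.95 -> -0.0022, 0.084, -0.0007, 0, 0, -0.5955   rows>=6.0
540 29 345 1.627 -> -0.0638, 0.0506, 0, -0, 0, -0.4513   rows>=4.5
```

View pics/w27.png

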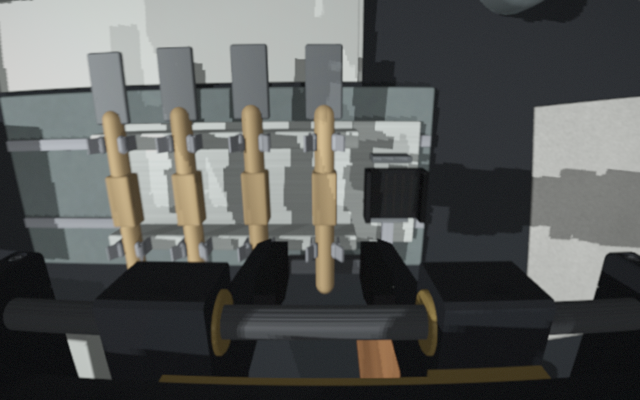

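Call:
{"op": "drive_tool", "data": {"targets": [[-0.0022,0.084,-0.0007,0,0,-0.5955,1],[-0.0022,0.084,-0.0007,0,0,-0.5955,1],[-0.0022,0.084,-0.0007,0,0,-0.5955,1],[-0.0022,0.084,-0.0007,0,0,-0.5955,1],[-0.0022,0.084,-0.0007,0,0,-0.5955,1],[-0.0022,0.084,-0.0007,0,0,-0.5955,1],[-0.0022,0.084,-0.0007,0,0,-0.5955,1],[-0.0022,0.084,-0.0007,0,0,-0.5955,1]]}}

```text
time: 34.0
position: [536.9, 89.6, 345.3]
tcp_rot: [-3.141, 0.0, 0.946]
ft_force: [-0.4, 0.1, 0.3]
gripper_width: 0.3
```

Call:
{"op": "drive_tool", "data": {"targets": [[-0.0638,0.0506,0,0,0,-0.4513,1],[-0.0638,0.0506,0,0,0,-0.4513,1],[-0.0638,0.0506,0,0,0,-0.4513,1],[-0.0638,0.0506,0,0,0,-0.4513,1],[-0.0638,0.0506,0,0,0,-0.4513,1],[-0.0638,0.0506,0,0,0,-0.4513,1],[-0.0638,0.0506,0,0,0,-0.4513,1],[-0.0638,0.0506,0,0,0,-0.4513,1]]}}

```text
time: 34.8
position: [540.0, 28.9, 345.4]
tcp_rot: [-3.141, 0.0, 1.624]
ft_force: [-0.7, -0.1, 0.4]
gripper_width: 0.4
```

```bash
python3 - <<'E'
from h import *
im,c=grab("wrist","w28"); s=state();print(s["position"],s["tcp_rot"],s["gripper_width"],s["ft_force"])
grab("side","s2",(200,60,360,200),4)
im,c=load("w27")
s1=np.array([533.4,153.0]);u=np.array([-.0565,.9984]);v=np.array([.9984,.0565])
for k,(a,b) in enumerate([((324,173),(324,225)),((255,171),(257,225)),((183,172),(191,226)),((121,175),(130,226))]):
    P=p2w(c,[a,b],67)[:,:2]-(s1+56*k*u);print(k+1,(P@v).round(1),(P@u).round(1))
E
python3 plan.py "536.9 93.7 240 1.627"; python3 plan.py "536.9 93.7 209 1.627"
```

```text
[540.04387147  28.93222184 345.44758867] [3.14156096e+00 1.54180302e-04 1.62504332e+00] 0.485004670264885 [-0.31242601  0.03471852  0.28602019]
1 [ 20.7 -22.8] [0.4 0.5]
2 [ 22.4 -22.8] [-1.4 -0.4]
3 [ 21.8 -23.9] [ 0.3 -1.1]
4 [ 19.7 -24.2] [-3.6 -4.1]
536.9 93.7 240 1.627 -> 0.0864, 0.0007, 0.14, 0, 0, 0   rows>=2.5
536.9 93.7 209 1.627 -> 0, -0, 0.0413, 0, 0, 0   rows>=0.6
```

View pics/w28.png

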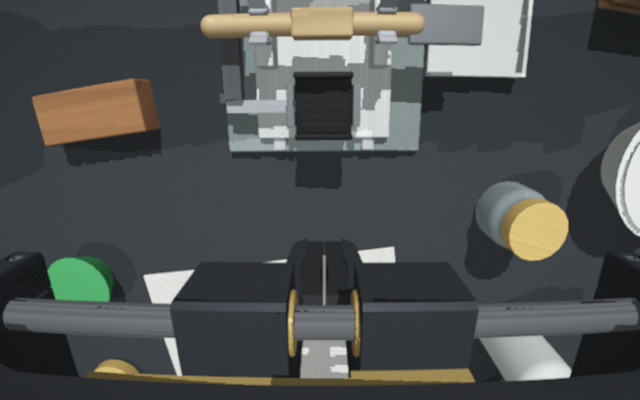

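View pics/s2.png

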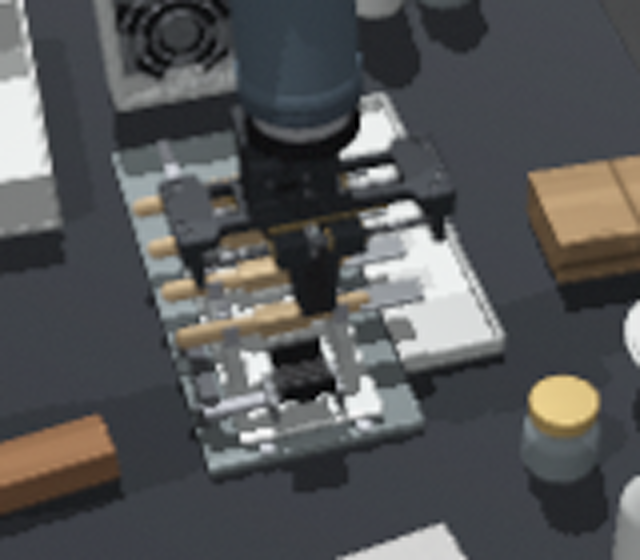

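Call:
{"op": "drive_tool", "data": {"targets": [[0.0864,0.0007,0.05,0,0,0,1],[0.0864,0.0007,0.1,0,0,0,1],[0.0864,0.0007,0.14,0,0,0,1],[0.0864,0.0007,0.14,0,0,0,1],[0.0864,0.0007,0.14,0,0,0,1],[0.0864,0.0007,0.14,0,0,0,1],[0.0864,0.0007,0.14,0,0,0,1],[0.0864,0.0007,0.14,0,0,0,1]]}}

```text
time: 35.7
position: [537.6, 93.1, 241.8]
tcp_rot: [3.139, -0.0, 1.626]
ft_force: [0.2, -1.2, 0.4]
gripper_width: 0.3
```

Call:
{"op": "drive_tool", "data": {"targets": [[0,0,0.012,0,0,0,1],[0,0,0.024,0,0,0,1],[0,0,0.03,0,0,0,1],[0,0,0.036,0,0,0,1],[0,0,0.0413,0,0,0,1],[0,0,0.0413,0,0,0,1],[0,0,0.0413,0,0,0,1],[0,0,0.0413,0,0,0,1]]}}

```text
time: 36.5
position: [536.6, 93.7, 210.3]
tcp_rot: [-3.141, 0.001, 1.627]
ft_force: [-6.1, -1.8, 16.8]
gripper_width: 0.1
```

```bash
python3 - <<'E'
from h import *
im,c=grab("wrist","w29"); s=state();print(s["position"],s["tcp_rot"],s["gripper_width"],s["ft_force"])
E
```

```text
[536.65648246  93.70201423 210.33067718] [-3.14076198e+00  7.74987006e-04  1.62707993e+00] 0.29800103078888995 [-5.4323763  -0.84130448 16.90514023]
```

View pics/w29.png

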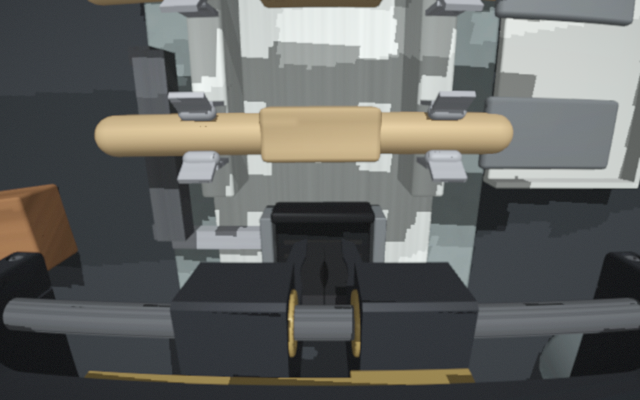

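Call:
{"op": "drive_tool", "data": {"targets": [[0.012,0,0,0,0,0,1],[0.028,0,0,0,0,0,1],[0.046,0,0,0,0,0,1],[0.064,0,0,0,0,0,1],[0.082,0,0,0,0,0,1],[0.1,0,0,0,0,0,1],[0.118,0,0,0,0,0,1],[0.132,0,0,0,0,0,1]]}}

```text
time: 37.35
position: [530.8, 193.2, 210.3]
tcp_rot: [-3.14, 0.001, 1.628]
ft_force: [-2.7, -10.7, 17.4]
gripper_width: 0.8
```

Call:
{"op": "drive_tool", "data": {"targets": [[0.008,0,0,0,0,0,1],[0.014,0,0,0,0,0,1],[0.018,0,0,0,0,0,1],[0.02,0,0,0,0,0,1],[0.021,0,0,0,0,0,1],[0.021,0,0,0,0,0,1],[0.021,0,0,0,0,0,1],[0.021,0,0,0,0,0,1]]}}

```text
time: 38.15
position: [531.9, 204.8, 210.3]
tcp_rot: [3.141, 0.006, 1.624]
ft_force: [-1.3, -10.3, 16.0]
gripper_width: 0.0
```

```bash
python3 - <<'E'
from h import *
im,c=grab("wrist","w30"); s=state();print(s["position"],s["tcp_rot"],s["gripper_width"],s["ft_force"])
E
```

```text
[531.85227413 204.80359842 210.30107054] [3.14073345 0.00569942 1.62411855] 0.17660427639125198 [ -0.33762135 -11.44809783  15.55188184]
```

View pics/w30.png

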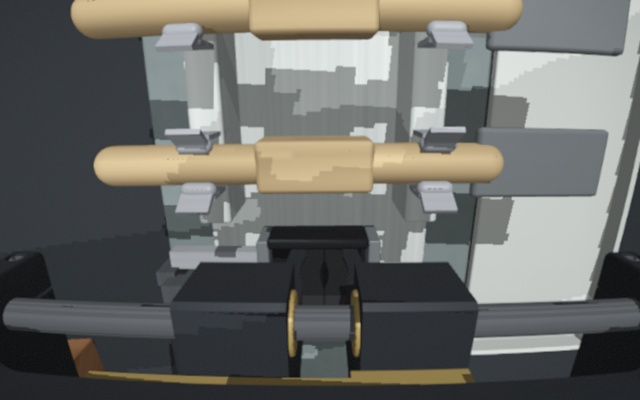

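Call:
{"op": "drive_tool", "data": {"targets": [[0,0,-0.004,0,0,0,1],[0,0,-0.008,0,0,0,1],[0,0,-0.012,0,0,0,1],[0,0,-0.02,0,0,0,1],[-0.005,0,-0.04,0,0,0,1],[-0.01,0,-0.09,0,0,0,1],[-0.05,0,-0.14,0,0,0,1],[-0.09,0,-0.18,0,0,0,1]]}}

```text
time: 39.0
position: [534.4, 141.3, 346.9]
tcp_rot: [3.139, -0.002, 1.63]
ft_force: [1.4, 0.1, 0.2]
gripper_width: 0.5
```

Call:
{"op": "drive_tool", "data": {"targets": [[-0.05,0,-0.03,0,0,0,1],[-0.1,0,-0.05,0,0,0,1],[-0.1,0,-0.05,0,0,0,1],[-0.1,0,-0.05,0,0,0,1],[-0.1,0,-0.05,0,0,0,1],[-0.1,0,-0.05,0,0,0,1],[-0.1,0,-0.05,0,0,0,1],[-0.1,0,-0.05,0,0,0,1]]}}

```text
time: 39.8
position: [538.4, 66.6, 381.6]
tcp_rot: [-3.141, -0.0, 1.628]
ft_force: [1.0, 0.2, -0.1]
gripper_width: 0.2
```

```bash
python3 - <<'E'
from h import *
im,c=grab("wrist","w31"); s=state();print(s["position"],s["tcp_rot"],s["gripper_width"],s["ft_force"])
grab("top","t5",(90,140,440,310),2.2); grab("side","s3",(200,60,360,200),4)
E
```

```text
[538.41204997  66.38742944 381.67715605] [-3.14106606e+00 -1.61209297e-04  1.62796888e+00] 0.38174796030299923 [ 0.26784059  0.31288108 -0.41665383]
```

View pics/w31.png

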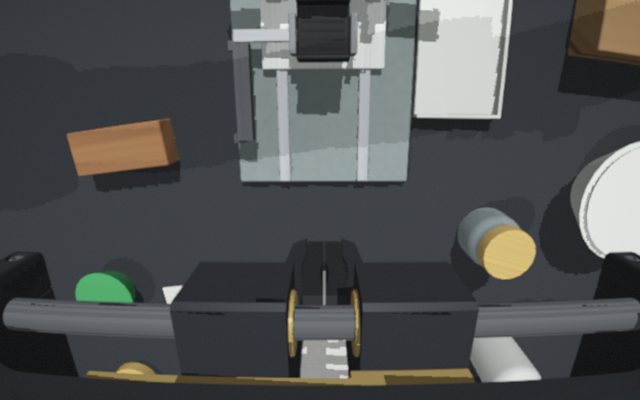

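View pics/t5.png

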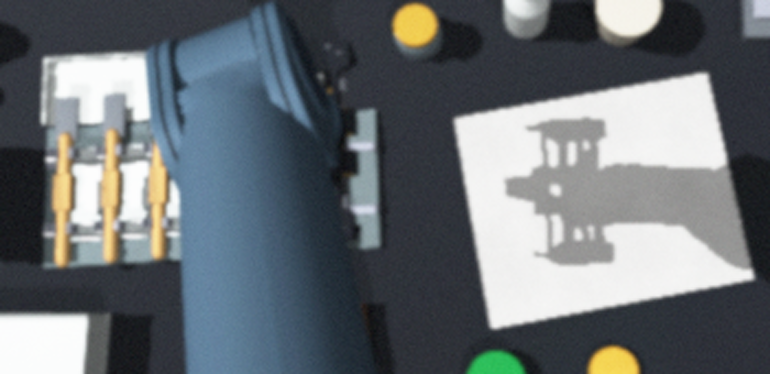

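View pics/s3.png

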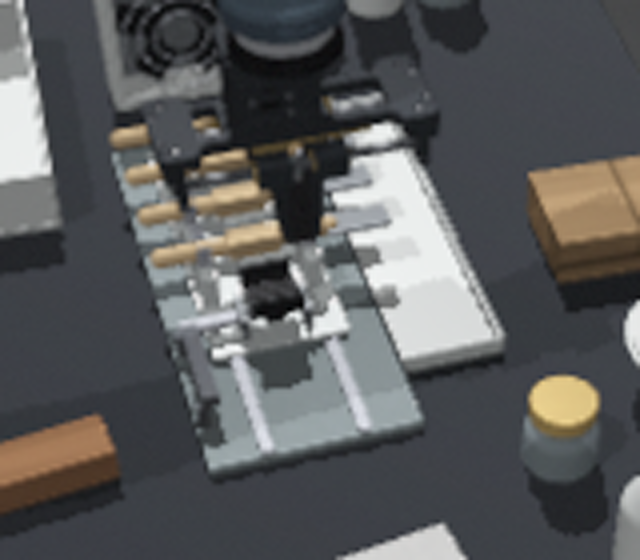

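```bash
python3 - <<'E'
import numpy as np,cv2
im=np.load("pics/w31.npy")
cv2.imwrite("pics/w31z.png",cv2.resize(im[0:100,220:400],None,fx=4.4,fy=4.4,interpolation=cv2.INTER_CUBIC))
E
echo '{"p":[538.4,66.4,382],"rpy":[3.14159265,0,1.627]}'>cmd.json
python3 plan.py "480 170 410 0.7";python3 plan.py "430 235 400 0.0567"
```

```text
480 170 410 0.7 -> 0.1423, -0.07, -0.0373, 0, -0, 0.618   rows>=6.2
430 235 400 0.0567 -> 0.0048, -0.1092, 0.0133, 0, -0, 0.4289   rows>=4.3
```

View pics/w31z.png

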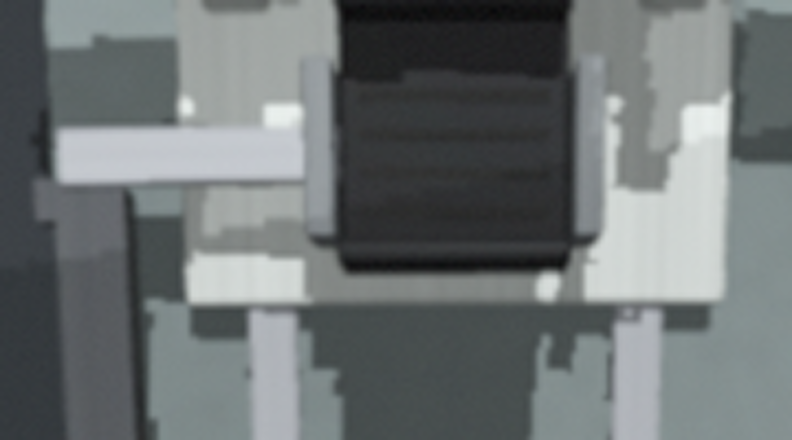

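Call:
{"op": "drive_tool", "data": {"targets": [[0.1423,-0.07,-0.0373,0,0,0.618,1],[0.1423,-0.07,-0.0373,0,0,0.618,1],[0.1423,-0.07,-0.0373,0,0,0.618,1],[0.1423,-0.07,-0.0373,0,0,0.618,1],[0.1423,-0.07,-0.0373,0,0,0.618,1],[0.1423,-0.07,-0.0373,0,0,0.618,1],[0.1423,-0.07,-0.0373,0,0,0.618,1],[0.1423,-0.07,-0.0373,0,0,0.618,1]]}}

```text
time: 40.75
position: [480.1, 169.5, 409.9]
tcp_rot: [3.142, 0.0, 0.703]
ft_force: [0.5, -1.5, 0.5]
gripper_width: 0.1
```

Call:
{"op": "drive_tool", "data": {"targets": [[0.0048,-0.1092,0.0133,0,0,0.4289,1],[0.0048,-0.1092,0.0133,0,0,0.4289,1],[0.0048,-0.1092,0.0133,0,0,0.4289,1],[0.0048,-0.1092,0.0133,0,0,0.4289,1],[0.0048,-0.1092,0.0133,0,0,0.4289,1],[0.0048,-0.1092,0.0133,0,0,0.4289,1],[0.0048,-0.1092,0.0133,0,0,0.4289,1],[0.0048,-0.1092,0.0133,0,0,0.4289,1]]}}

```text
time: 41.55
position: [430.2, 234.3, 399.9]
tcp_rot: [-3.142, 0.0, 0.059]
ft_force: [-1.1, -1.1, 0.6]
gripper_width: 0.2
```

```bash
python3 - <<'E'
from h import *
im,c=grab("wrist","w32"); s=state();print(s["position"],s["tcp_rot"],s["gripper_width"],s["ft_force"])
grab("side","s4",(200,60,360,200),4)
E
```

```text
[430.15987331 234.2963583  399.94053949] [-3.14153668e+00  6.81895156e-05  5.82530489e-02] 0.3268669243773353 [-0.00700079  0.21874232 -0.92787669]
```

View pics/w32.png

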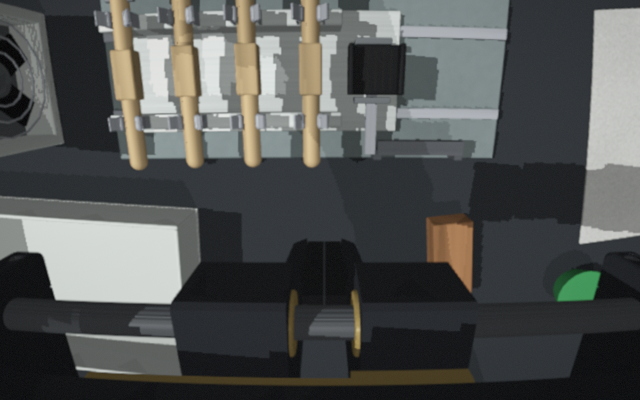

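View pics/s4.png

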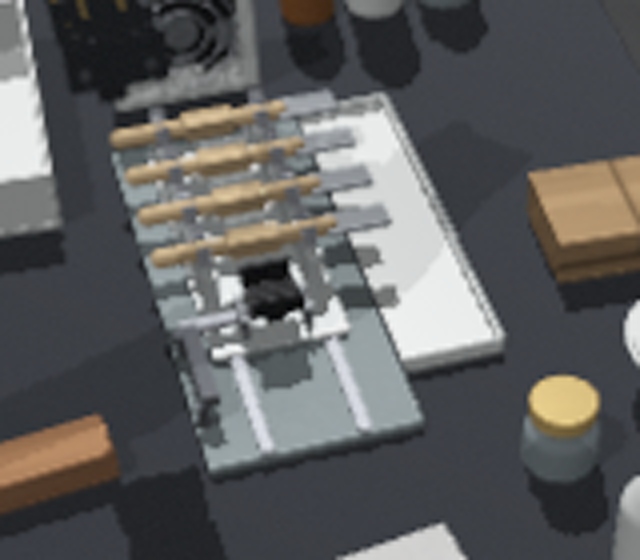

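```bash
python3 - <<'E'
from h import *
im,c=load("w32"); cv2.imwrite("pics/w32z.png",cv2.resize(im[0:180,90:420],None,fx=2.4,fy=2.4,interpolation=cv2.INTER_CUBIC))
s1=np.array([527.75,252.8]);u=np.array([-.0565,.9984]);v=np.array([.9984,.0565])
for k,(a,b,t) in enumerate([((311,42),(312,95),(312,167)),((246,42),(248,95),(253,166)),((184,44),(187,97),(195,166)),((122,48),(128,100),(139,168))]):
    P=p2w(c,[a,b,t],[67,67,58])[:,:2]-(s1+56*k*u);print(k+1,(P@v).round(1),(P@u).round(1))
f=p2w(c,[(363,44),(363,95)],52);print(f)
E
```

```text
1 [ 21.2 -22.8 -89.3] [-1.6 -2.1 -1.3]
2 [ 21.7 -22.5 -88.2] [-1.9 -1.5 -0.7]
3 [ 21.2 -23.5 -88.1] [-3.7 -2.4 -0.2]
4 [ 19.8 -25.  -89.7] [-3.3 -3.1  0.3]
[[552.26868865 206.55801145  52.        ]
 [507.94449092 202.85850463  52.        ]]
```

View pics/w32z.png

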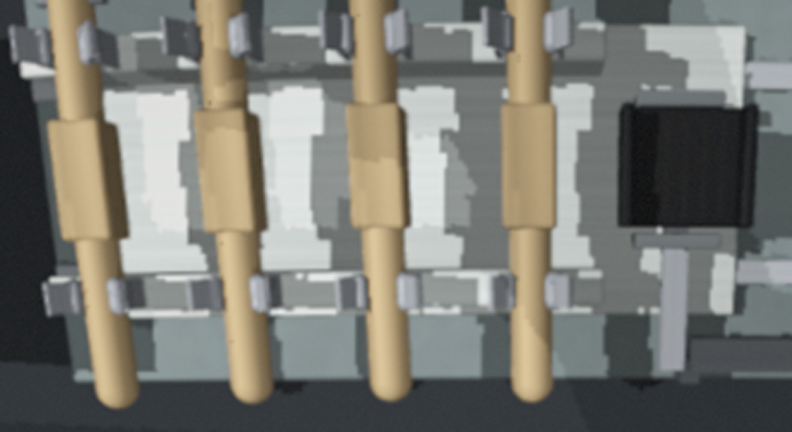

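```bash
python3 - <<'E'
from plant import r
print(r.finish_job())
E
```

```text
the job is handed in; nothing more can be done
None
```

I locked the empty carriage at the loading end and clipped all four paddles home, filling slots 4, 3, 2 and 1 in that order. Then I slid the carriage back to the fan with the tab held down and handed the job in at about 42 s; no verdict was reported.

**Paddles:** In the last pictures all four rods sit below the clip lips on both rails, with the blades over the drip tray. The grip blocks are within about 2.6 mm of midway between the rails.

**Carriage:** The bolt shows sprung up just past the end of the bar at the fan end, as it did at the start. The joint itself could not be read, so the lock rests on that picture.

**Bystanders:** The jar was standing in the final pictures, and the bottle was only part visible. I did not look at the cup again at the end, though the arm never went near it. I left the green look-alike alone.

**Disagreement:** The final oblique wrist view read the blocks up to 3.7 mm short of the slots along the rails, while the rod tails read within 1.3 mm. An earlier view from directly above put slot 4 at 0.8 mm. I took the difference for edge-picking error and a carriage estimate good to 1–2 mm. Either way it is inside the 5 mm allowed.

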